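# Chock a row of culture tubes with the click-stop clamp

### The arm

A 6-joint arm with a two-finger parallel gripper is mounted at the origin on the work surface. World frame = base frame: x ahead of the robot, y to its left, z up, the work surface at z = 0. Lengths are in mm, angles in rad, forces in N, time in s.
With the tool pointing down it reaches from about 325 to 875 mm from the base axis. Payload 4.4 kg.
Tool frame: the origin (TCP) lies midway between the tips of the shut fingers; the grasp point (between the pads) lies 19 mm behind it; z points along the fingers, y is the line along which they close (so a half turn about z gives the same grasp; the last joint's range is limited). The gripper opens to 85 mm and grips with 20 to 120 N. Pads are 22 mm wide; open, the fingers measure 114 mm over their backs; the gripper's body (76 mm by 85 mm) begins 54 mm behind the grasp point. The pads swing forward as they close: fully open they stand 13 mm farther back than shut.
Start: joints at [-1.425, 0.207, 1.542, -0, 1.393, -0.15], TCP at [168.153, -549.865, 198.382] pointing down, gripper open.
Joint ranges: [-2.73, 2.73], [-0.86, 2.22], [0.23, 2.46], [-1.11, 4.25], [0.08, 2.63], [-2.82, 2.82]. Speed limits (rad/s): [2.79, 2.79, 3.14, 3.14, 3.14, 3.14].

### API

Orientations are given as a rotation vector (axis times angle).
In Python, from cell import arm, viewer, finish_job gives the robot as it stands. The module is installed in compiled form; this text tells all that it offers.
- The arm moves only by the tool play_rows, never from a script. Its argument "targets" is a list of rows, each an object with "gripper": the finger opening in m, from 0 to 0.0854; "dp": the shift along the world's x, y, z in m, a list of three; "turn": the turn, a rotation vector about the world's x, y, z in rad, a list of three. In form: [{"gripper": gripper, "dp": [x, y, z], "turn": [wx, wy, wz]}, ...]. A call has 1 to 8 rows; each row shifts and turns the commanded pose from where the row before left it; what a row does not reach is not made up. A row lasts 1/10 s, in which the tool goes at most 50 mm and 8.59 degrees, less where a joint would pass 70% of its speed; a pose out of reach is approached as far as the arm can. A call with a gripper value outside its range is refused whole. The fingers move at their own pace and stop on an object; "squeeze" is the grip in N (left out, the last holds). Time passes only in rows, so rows that do not move let the fingers close. It gives the time, the measured TCP pose, the force, the opening and the grip force at its end, in the units of the state.
- arm.observe(): the state, without advancing time (a new reading comes with each control period).
- viewer.grab_frame(name): name is "scene" or "top" or "wrist"; returns a dict with "pixels" (384x512x3 uint8, blue, green, red), "camera_matrix" (3x3 intrinsics, pixels), "rvec" (rotation vector, rad) and "tvec" (3), from world to camera coordinates, as OpenCV has them. Camera axes: x right, y down, z forward; pixel columns grow to the right and rows downward; lengths in mm; the calibration is good to about 2 mm. A picture is of the moment at which its call begins. There is no depth.
- finish_job(): hands the job in; it is judged then, once.
The state is a dict: "time": time; "joints": joint angles; "qvel": joint speeds; "tau": joint torques, N m; "eef_pos": TCP position; "orientation": TCP orientation; "wrist_force": force on the tool from outside, world axes, zero at the start; "ft_torque": the same for the moment, N m; "gripper_width": finger opening in mm; "grip_force": force on a finger pad.
Only numpy, scipy, OpenCV 4.12 (cv2) and the standard library are available. Lean on these libraries where they do the work, as an engineer would, in place of code of your own. Each camera call takes 0.05 s, during which the arm holds its last target. There are 200 camera calls.

### The job

The clamp of the row tray was left half wound in: turn its knob back anticlockwise as far as you need to make room. Set the loose chock block across the two rails at the end stop and lay all the culture tubes from the mat on their sides across the rails between the block and the sprung pad. Then turn the knob clockwise, click by click, until the whole row is chocked tight, block against end stop, and the pad is pushed back about half of its 20 mm travel (the next click would bottom it), with the pawl caught in a tooth; leave the dish, the well plate and the bottle where they are.

Things in the scene. Friction and masses are not known exactly. Their poses are not given: they have to be found in the camera images.
- tube1_c (a point): capped culture tube lying on its side, a plain cylinder 30 mm in diameter and 110 mm long, 0.04 to 0.08 kg, white cap of the same diameter at its +x end, paper band round its middle. The point is its centre, half-way along and 15 mm above what it lies on; x is its long axis. It rolls easily. May be absent.
- tube2_c (a point): capped culture tube lying on its side, a plain cylinder 30 mm in diameter and 110 mm long, 0.04 to 0.08 kg, white cap of the same diameter at its +x end, paper band round its middle. The point is its centre, half-way along and 15 mm above what it lies on; x is its long axis. It rolls easily. May be absent.
- tube3_c (a point): capped culture tube lying on its side, a plain cylinder 30 mm in diameter and 110 mm long, 0.04 to 0.08 kg, white cap of the same diameter at its +x end, paper band round its middle. The point is its centre, half-way along and 15 mm above what it lies on; x is its long axis. It rolls easily. May be absent.
- tube4_c (a point): capped culture tube lying on its side, a plain cylinder 30 mm in diameter and 110 mm long, 0.04 to 0.08 kg, white cap of the same diameter at its +x end, paper band round its middle. The point is its centre, half-way along and 15 mm above what it lies on; x is its long axis. It rolls easily. May be absent.
- chock_c (a point): loose chock block, a black hard-rubber bar 100 mm long (x), 30 mm wide (y) and 24 mm high (z) with an aluminium strip along its top, 0.12 kg; starts on the bench between mat and tray. The point is its centre, 12 mm above what it stands on. Set on the rails, its centre is 42 mm above the bench.
- tray: fixed aluminium row tray, 136 mm (x) by 494 mm (y), on a grey base plate 8 mm thick that reaches 38 mm out beyond the end stop (to y = -170 mm). Origin: on the bench under the middle of the row space; z up, y along the row from the end stop (-y) to the sprung pad and the grey knob block (+y). Side guides (inner faces at x = +-61 mm, 46 mm high) leave the tubes 6 mm endwise play each side.
- rails (a point): middle of the row space, between the two rails and level with their tops, 30 mm above the bench; axes as the tray's. The black rubber-faced rails run along y at x = +-36 mm, 10 mm wide. Tubes lie across both of them, along x, centres 45 mm above the bench; between the rails fingers can go down to 8 mm above the bench.
- stop_face (a point): middle of the end stop's face, at tray y = -120 mm, 45 mm above the bench; axes as the tray's. The stop is a pair of posts over the rails, 62 mm high, 24 mm wide, with a 48 mm gap between them. From it to the pad face is 260 mm with the knob at 0.
- pad_face (a point): middle of the face of the sprung black pad, which presses on the last tube of the row (pad 106 mm wide, 34 to 64 mm above the bench). It stands on two steel rods in front of the grey carriage block.
- pad (a joint): how far the pad is pushed back towards its carriage, m: 0 is free (20 mm gap between pad and carriage block), 0.020 is bottomed; spring 0.25 N per mm. With the row tight each click of the knob changes it by 0.010.
- knob (a joint): angle of the knob, rad: 0 with the carriage fully back, grows clockwise seen from above, up to 6.98; at the start about 2.79 (8 clicks in). The knob drives the carriage along the tray: clockwise brings it towards the end stop, 10 mm for each click. One click (tooth of the wheel) is 20 degrees = 0.349 rad; the stops are at whole multiples. It takes about 0.25 N m to turn, either way. Let go between two teeth, it falls into a neighbouring one.
- knob_grip (a point): point on the knob's vertical axis at the height to grip, 86 mm above the bench. The black bar grip is 50 mm long, 13 mm thick and reaches from 62 to 98 mm above the bench; the point's x axis is the bar's length and turns with it. The click wheel under it (radius 37 mm) has its top at 62 mm.
- pawl (a joint): sprung steel pawl beside the click wheel, rad: about -0.02 when its nose lies in a tooth gap, about 0.04 when riding on top of a tooth.
- dish: bystander: pink culture dish, 61 mm across, 15 mm high, on the bench beyond tray and mat; origin at the middle of its underside.
- plate: bystander: white well plate, 86 x 127 x 14 mm; origin at the middle of its underside.
- spray: bystander: white bottle, 60 mm across, 150 mm high; origin at the middle of its underside.
Not all that is in view belongs to the job. Leave any red look-alike of the part that bears tube4_c alone.

How it is judged (in metres and radians):
On the way, in this order (a step that is already met when the one before it is completed fails the run):
1. the chock block and all tubes lie across the rails between end stop and pad (x of tube1_c in the frame of tray between -0.012 and 0.012 m and z of tube1_c in the frame of tray between 0.039 and 0.051 m and y of tube1_c in the frame of tray between -0.112 and 0.132 m and angle between the x axis of each of tube1_c, tube2_c, tube3_c, tube4_c, chock_c and the x axis of tray, either way round below 0.15 rad and x of tube2_c in the frame of tray between -0.012 and 0.012 m and z of tube2_c in the frame of tray between 0.039 and 0.051 m and y of tube2_c in the frame of tray between -0.112 and 0.132 m and x of tube3_c in the frame of tray between -0.012 and 0.012 m and z of tube3_c in the frame of tray between 0.039 and 0.051 m and y of tube3_c in the frame of tray between -0.112 and 0.132 m and x of tube4_c in the frame of tray between -0.012 and 0.012 m and z of tube4_c in the frame of tray between 0.039 and 0.051 m and y of tube4_c in the frame of tray between -0.112 and 0.132 m and x of chock_c in the frame of tray between -0.016 and 0.016 m and z of chock_c in the frame of tray between 0.036 and 0.048 m and angle between chock_c's own z axis and vertical below 0.15 rad and y of chock_c in the frame of tray between -0.118 and 0.05 m), for 0.2 s.
2. the row is chocked, the pad half pushed back and the pawl in a tooth (value of joint pad between 0.006 and 0.014 m and value of joint pawl below 0.02 rad), for 0.2 s.
At the end, for the whole second after the job is handed in: Block and tubes lie square across both rails (0.15 rad, tubes within 12 mm and block within 16 mm of the middle line, centres 6 mm of 45 and 42 mm up), block centre at most 21 mm from the stop face, pad pushed back 6 to 14 mm, pawl in a tooth (below 0.02 rad), all at rest (all of step 1 and all of step 2 and y of chock_c in the frame of tray below -0.099 m and linear speed of each of tube1, tube2, tube3, tube4, chock below 0.02 m/s and velocity of joint knob between -0.05 and 0.05 rad/s); the robot touches nothing.
It fails at once if the dish was shifted more than 30 mm (distance of dish from where it was at the start of the episode above 0.03 m).
It fails at once if the plate was shifted more than 30 mm (distance of plate from where it was at the start of the episode above 0.03 m).
It fails at once if the spray was shifted more than 30 mm (distance of spray from where it was at the start of the episode above 0.03 m).
Of tube1, tube2, tube3, tube4 only 2 to 4 are there at a start; the rules pass over those that are not, and their reading is None.
At some moment in a run one of chock may be knocked a few centimetres aside while the robot is not near it.
Once in a run the grip may slacken for a moment while it holds something.
It also fails if it takes over 210 s, if anything falls off the work surface, if the arm or the gripper's body presses on something with over 40 N, if the wrist force passes 120 N, or if a joint passes its speed limit or range.

## Working session

There is one attempt and no reset: what is moved stays moved. The work goes in short steps, Python scripts to look and compute and a tool call to move; the robot and the scene stay as the last step left them, time stands still between calls to the robot, and variables do not carry over. Pictures are saved under pics/ and viewed, at most 14 in all, crops included, and the job is handed in when it is done.

Besides the shell and the picture viewer there is one more tool, called after "Emit:" by a JSON object that holds its "method" and its "body", one argument or row to a line. play_rows: Moves the arm, as the interface text tells. Its arguments: {"type":"object","properties":{"targets":{"type":"array","items":{"type":"object","properties":{"gripper":{"type":"number"},"dp":{"type":"array","items":{"type":"number"}},"turn":{"type":"array","items":{"type":"number"}}}}},"squeeze":{"type":"number"}},"required":["targets"]}

```bash
mkdir -p pics
cat > h.py <<'E'
import numpy as np, cv2
from cell import arm, viewer, finish_job
def grab(n,fn=None):
    f=viewer.grab_frame(n)
    if fn: cv2.imwrite('pics/'+fn,f['pixels'])
    return f
def ray(f,u,v,z):
    K=np.array(f['camera_matrix']);R=cv2.Rodrigues(np.array(f['rvec'],float))[0];t=np.array(f['tvec'],float).ravel()
    p=cv2.undistortPoints(np.array([[[u,v]]],float),K,None).ravel()
    d=R.T@np.array([p[0],p[1],1]);c=-R.T@t
    return c+d*(z-c[2])/d[2]
def proj(f,P):
    return cv2.projectPoints(np.array([P],float),np.array(f['rvec'],float),np.array(f['tvec'],float),np.array(f['camera_matrix']),None)[0].ravel()
E
python3 - <<'E'
from h import *
a=grab('scene','s1.png');b=grab('top','t1.png')
s=arm.observe();print(s)
for f in(a,b):
    R=cv2.Rodrigues(np.array(f['rvec'],float))[0];print(-R.T@np.array(f['tvec']).ravel(),f['camera_matrix'])
E
```

```text
{'time': 0.1, 'joints': array([-1.42447313e+00,  2.07351989e-01,  1.54280955e+00,  4.88632533e-05,
        1.39350027e+00, -1.50509867e-01]), 'qvel': array([ 0.00068436, -0.00324111, -0.00445764, -0.00093575,  0.00215704,
       -0.00078823]), 'tau': array([-9.23611624e-04, -3.84091973e+01, -2.92548341e+01, -2.80275344e-04,
        4.85877274e-03,  1.16881404e-05]), 'eef_pos': array([ 168.07369296, -549.10813092,  197.33290568]), 'orientation': array([-3.10501116e+00, -4.64234985e-01, -8.22864583e-05]), 'wrist_force': array([-0.05777791,  0.73131849,  0.35449553]), 'ft_torque': array([ 0.01125159,  0.01311302, -0.02451189]), 'grip_force': 0.0, 'gripper_width': 85.56085682187978}
[1123.46621192 -410.91805301  939.13855994] [[428.4822006    0.         247.73374396]
 [  0.         428.4822006  187.25147986]
 [  0.           0.           1.        ]]
[ 464.2309122    32.29762133 1541.56718432] [[474.97083894   0.         260.59044286]
 [  0.         474.97083894 185.65550813]
 [  0.           0.           1.        ]]
```

View pics/s1.png

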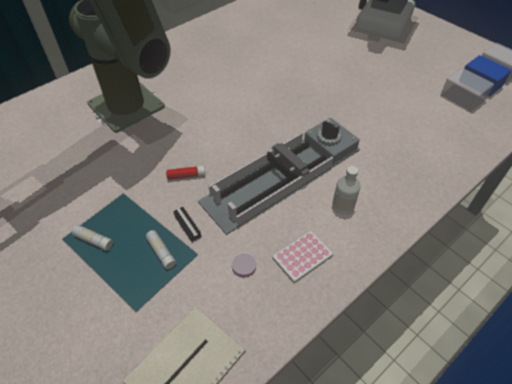

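View pics/t1.png

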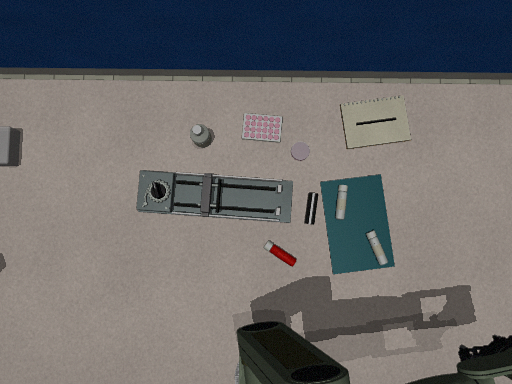

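Scene: two white tubes on the mat (top 342,202 and 376,247). The chock is at top (311,208), and the knob at (158,190). The possible mix-ups are the red tube at (281,253), the well plate and the pen on the notepad at (376,121); I leave all three alone. Next I'll measure with masks and check a close crop.

Run:
```python
from h import *
f=grab('top');im=f['pixels'];hsv=cv2.cvtColor(im,cv2.COLOR_BGR2HSV)
cv2.imwrite('pics/t2.png',cv2.resize(im[155:285,125:405],None,fx=2.8,fy=2.8,interpolation=cv2.INTER_CUBIC))
def blobs(m,box,z,amin):
    mm=np.zeros_like(m);x0,y0,x1,y1=box;mm[y0:y1,x0:x1]=m[y0:y1,x0:x1]
    for c in cv2.findContours(mm,cv2.RETR_EXTERNAL,cv2.CHAIN_APPROX_NONE)[0]:
        if cv2.contourArea(c)<amin: continue
        r=cv2.minAreaRect(c);b=cv2.boxPoints(r)
        P=np.array([ray(f,*p,z)[:2] for p in b]);e=[P[1]-P[0],P[2]-P[1]]
        l=max(e,key=np.linalg.norm)
        print(r[0],ray(f,*r[0],z).round(1),'sides',[np.linalg.norm(x).round(1) for x in e],'dir',np.degrees(np.arctan2(l[1],l[0])).round(1))
g=cv2.cvtColor(im,cv2.COLOR_BGR2GRAY)
print('tubes');blobs(((hsv[...,1]<70)&(g>115)).astype(np.uint8)*255,(325,180,392,270),15,60)
print('chock');blobs((g<60).astype(np.uint8)*255,(300,185,322,230),24,30)
hue=hsv[...,0]
print('bench hsv',hsv[300,150],'plate',hsv[185,285],hsv[200,150])
m=((hue>40)&(hue<125)&(hsv[...,1]>10)|(g<75)).astype(np.uint8)*255
print('tray');blobs(m,(125,160,300,232),8,1000)
```

```text
tubes
(377.0731506347656, 247.65850830078125) [ 407.9 -339.1   15. ] sides [np.float64(27.0), np.float64(108.5)] dir -155.6
(328.0, 246.0) [ 411.6 -182.6   15. ] sides [np.float64(145.7), np.float64(19.2)] dir -0.1
(341.3921203613281, 201.49063110351562) [ 554.2 -226.1   15. ] sides [np.float64(108.0), np.float64(23.5)] dir -5.2
(386.5, 210.49998474121094) [ 526.6 -370.8   15. ] sides [np.float64(29.1), np.float64(195.8)] dir 179.1
chock
(314.17852783203125, 208.02435302734375) [ 531.9 -137.6   24. ] sides [np.float64(97.7), np.float64(10.1)] dir -7.8
(307.9198913574219, 207.92091369628906) [ 532.  -117.6   24. ] sides [np.float64(97.2), np.float64(12.7)] dir -7.7
bench hsv [ 14  27 144] plate [86 18 97] [ 77  23 102]
tray
(214.4949188232422, 195.57106018066406) [569.7 183.2   8. ] sides [np.float64(138.1), np.float64(500.6)] dir -93.5
```

View pics/t2.png

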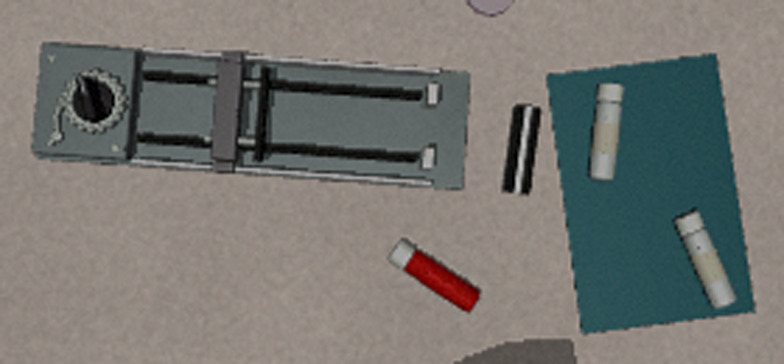

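The crop confirms the choice: the chock is the black bar with the metal strip at top (311,208), the white tubes are on the mat, and the red tube is the look-alike to leave. Sizes match (chock 97, tubes 108, tray 138x500). At 8 clicks in the gap is 180 mm, and the row needs only 90, so I don't have to unwind. I'll start with the chock.

Emit:
{"method": "play_rows", "body": {
  "targets": [
    {"gripper": 0.06,"dp": [0.026,0.03,0],"turn": [0,0,-0.086]},
    {"gripper": 0.06,"dp": [0.026,0.03,0],"turn": [0,0,-0.086]},
    {"gripper": 0.06,"dp": [0.026,0.03,0],"turn": [0,0,-0.086]},
    {"gripper": 0.06,"dp": [0.026,0.03,0],"turn": [0,0,-0.086]},
    {"gripper": 0.06,"dp": [0.026,0.03,0],"turn": [0,0,-0.086]},
    {"gripper": 0.06,"dp": [0.026,0.03,0],"turn": [0,0,0]},
    {"gripper": 0.06,"dp": [0.026,0.03,0],"turn": [0,0,0]},
    {"gripper": 0.06,"dp": [0.026,0.03,0],"turn": [0,0,0]}
  ]
}}

```text
time: 0.95
eef_pos: [376.8, -308.3, 198.2]
orientation: [-3.134, 0.209, 0.0]
wrist_force: [0.4, -0.5, -0.6]
gripper_width: 60.1
grip_force: 0.0
```

Emit:
{"method": "play_rows", "body": {
  "targets": [
    {"gripper": 0.06,"dp": [0.026,0.03,0],"turn": [0,0,0]},
    {"gripper": 0.06,"dp": [0.026,0.03,0],"turn": [0,0,0]},
    {"gripper": 0.06,"dp": [0.026,0.03,0],"turn": [0,0,0]},
    {"gripper": 0.06,"dp": [0.026,0.03,0],"turn": [0,0,0]},
    {"gripper": 0.06,"dp": [0.026,0.03,0],"turn": [0,0,0]},
    {"gripper": 0.06,"dp": [0,0,0],"turn": [0,0,0]},
    {"gripper": 0.06,"dp": [0,0,0],"turn": [0,0,0]}
  ]
}}

```text
time: 1.65
eef_pos: [506.0, -159.2, 197.9]
orientation: [3.135, -0.206, -0.002]
wrist_force: [-0.5, -0.7, -0.6]
gripper_width: 59.6
grip_force: 0.0
```

Run:
```python
from h import *
f=grab('wrist','w1.png')
R=cv2.Rodrigues(np.array(f['rvec'],float))[0];print(-R.T@np.array(f['tvec']).ravel(),R)
s=arm.observe();print(s['eef_pos'],s['orientation'],s['gripper_width'])
for P in [(532,-127.6,24),(565,106.4,30)]:print(proj(f,P))
```

```text
[ 570.31325148 -167.12718925  373.32588134] [[-1.31628240e-01 -9.91299110e-01  2.85584369e-04]
 [-9.57499855e-01  1.27214831e-01  2.58863699e-01]
 [-2.56647685e-01  3.38003261e-02 -9.65913818e-01]]
[ 505.63141607 -159.91294656  197.93108273] [ 3.13449188e+00 -2.08182315e-01 -1.93808815e-03] 59.71186597131572
[230.31827907 144.80666604]
[ 37.30736312 143.8582541 ]
```

View pics/w1.png

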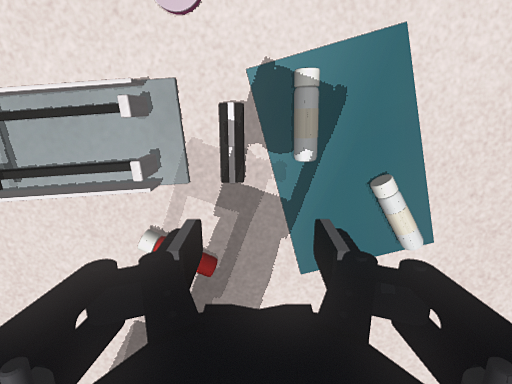

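The wrist view shows the chock at (231,142), tubes at (306,114) and (397,211), the stop posts at (125,106) and (137,170), and the base plate's end edge at about x=182. I'll refine from here.

Run:
```python
from h import *
f=grab('wrist');im=f['pixels'];g=cv2.cvtColor(im,cv2.COLOR_BGR2GRAY);hsv=cv2.cvtColor(im,cv2.COLOR_BGR2HSV)
def blobs(m,box,z,amin):
    m=m.astype(np.uint8)*255;mm=np.zeros_like(m);x0,y0,x1,y1=box;mm[y0:y1,x0:x1]=m[y0:y1,x0:x1]
    for c in cv2.findContours(mm,cv2.RETR_EXTERNAL,cv2.CHAIN_APPROX_NONE)[0]:
        if cv2.contourArea(c)<amin: continue
        r=cv2.minAreaRect(c);b=cv2.boxPoints(r)
        P=np.array([ray(f,*p,z)[:2] for p in b]);e=[P[1]-P[0],P[2]-P[1]]
        l=max(e,key=np.linalg.norm)
        print(np.round(r[0],1),P.mean(0).round(1),'sides',[np.linalg.norm(x).round(1) for x in e],'dir',np.degrees(np.arctan2(l[1],l[0])).round(1))
print('chock strip');blobs(g>110,(222,98,242,184),24,100)
print('chock');blobs(g<60,(212,95,248,190),24,100)
print('tubes');blobs((hsv[...,1]<80)&(g>125),(285,60,330,170),15,300);blobs((hsv[...,1]<80)&(g>125),(360,165,428,255),15,300)
print('posts');blobs(g>200,(112,90,150,190),62,40)
for p in [(176,78),(189,183)]:print('plate corner',ray(f,*p,8))
```

```text
chock strip
[231.5 140.5] [ 534.7 -130.4] sides [np.float64(22.8), np.float64(105.4)] dir 171.5
chock
[238.5 142. ] [ 532.  -138.8] sides [np.float64(10.8), np.float64(97.0)] dir 171.6
[223. 142.] [ 534.5 -119.7] sides [np.float64(9.7), np.float64(97.2)] dir 172.4
tubes
[306.3 123.9] [ 542.3 -226.1] sides [np.float64(91.9), np.float64(25.4)] dir -9.3
[306.5  76. ] [ 600.1 -231.6] sides [np.float64(27.5), np.float64(20.4)] dir -97.7
[399.3 216.4] [ 400.2 -342.2] sides [np.float64(61.1), np.float64(124.1)] dir -171.4
posts
[135.  170.9] [520.8 -20.1] sides [np.float64(10.2), np.float64(22.2)] dir 176.5
[122.7 105.7] [592.5 -24.7] sides [np.float64(10.1), np.float64(22.5)] dir 176.6
plate corner [619.87937521 -73.3248588    8.        ]
plate corner [486.30829296 -62.90276668   8.        ]
```

Emit:
{"method": "play_rows", "body": {
  "targets": [
    {"gripper": 0.06,"dp": [0.0275,0.031,0],"turn": [0,0,0]},
    {"gripper": 0.06,"dp": [0,0,-0.05],"turn": [0,0,0]},
    {"gripper": 0.06,"dp": [0,0,-0.05],"turn": [0,0,0]},
    {"gripper": 0.06,"dp": [0,0,-0.05],"turn": [0,0,0]},
    {"gripper": 0.06,"dp": [0,0,-0.03],"turn": [0,0,0]},
    {"gripper": 0.06,"dp": [0,0,-0.013],"turn": [0,0,0]},
    {"gripper": 0.06,"dp": [0,0,0],"turn": [0,0,0]}
  ]
}}

```text
time: 2.45
eef_pos: [531.6, -129.3, 3.6]
orientation: [-3.133, 0.212, 0.006]
wrist_force: [-0.3, -0.1, 1.3]
gripper_width: 59.9
grip_force: 0.0
```

Emit:
{"method": "play_rows", "body": {
  "squeeze": 50,
  "targets": [
    {"gripper": 0.02,"dp": [0,0,0],"turn": [0,0,0]},
    {"gripper": 0.02,"dp": [0,0,0],"turn": [0,0,0]},
    {"gripper": 0.02,"dp": [0,0,0],"turn": [0,0,0]},
    {"gripper": 0.02,"dp": [0,0,0],"turn": [0,0,0]},
    {"gripper": 0.02,"dp": [0,0,0],"turn": [0,0,0]}
  ]
}}

```text
time: 2.95
eef_pos: [534.2, -129.0, 6.2]
orientation: [3.134, -0.209, 0.002]
wrist_force: [-0.4, 0.8, -0.3]
gripper_width: 19.8
grip_force: 0.0
```

Emit:
{"method": "play_rows", "body": {
  "targets": [
    {"gripper": 0.06,"dp": [0,0,0.05],"turn": [0,0,0]},
    {"gripper": 0.06,"dp": [0,0,0.05],"turn": [0,0,0]},
    {"gripper": 0.06,"dp": [0,0,0.05],"turn": [0,0,0]},
    {"gripper": 0.06,"dp": [-0.03,0,0.04],"turn": [0,0,0]},
    {"gripper": 0.06,"dp": [0,0,0],"turn": [0,0,0]}
  ]
}}

```text
time: 3.45
eef_pos: [506.3, -130.5, 203.3]
orientation: [3.129, -0.209, 0.02]
wrist_force: [-0.0, -0.4, -0.1]
gripper_width: 60.1
grip_force: 0.0
```

Run:
```python
from h import *
f=grab('wrist','w2.png');print(arm.observe()['eef_pos'])
```

```text
[ 505.38789215 -129.77669262  199.77357328]
```

View pics/w2.png

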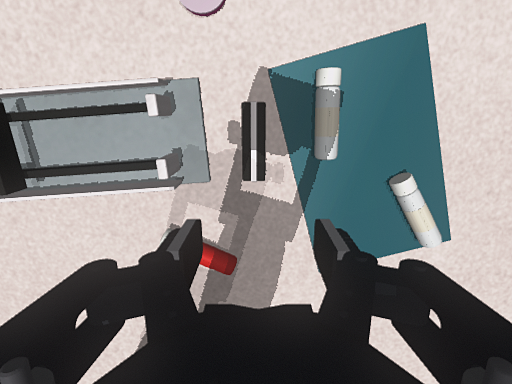

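Run:
```python
from h import *
f=cv2.imread('pics/w2.png')
fr=grab('wrist');im=fr['pixels'];g=cv2.cvtColor(im,cv2.COLOR_BGR2GRAY)
ys,xs=np.where(g[95:190,238:270]<60);pts=np.float32(np.c_[xs+238,ys+95])
r=cv2.minAreaRect(pts);P=np.array([ray(fr,*p,24)[:2] for p in cv2.boxPoints(r)])
print(r,P.round(1),P.mean(0))
for z in (0,24):print(proj(fr,(533.3,-129.2,z)))
s=arm.observe();print(s['eef_pos'],s['orientation'],s['joints'])
# predicted pixel of TCP and pads
from scipy.spatial.transform import Rotation as Ro
R=Ro.from_rotvec(s['orientation']).as_matrix()
for o in [(0,0,0),(0,30,-9),(0,-30,-9)]:print(o,proj(fr,s['eef_pos']+R@np.array(o)))
```

```text
((254.0, 140.0), (78.0, 22.0), 90.0) [[ 583.  -122.3]
 [ 579.4 -148.7]
 [ 483.1 -136.3]
 [ 486.9 -108. ]] [ 533.08873888 -128.78578907]
[254.47115809 139.31756288]
[254.30520098 141.13826016]
[ 504.21525113 -129.09462582  196.97322566] [ 3.13341835 -0.20927475  0.00553418] [-4.17093368e-01  8.90278767e-02  1.67868671e+00  9.53422050e-05
  1.37015968e+00  1.28706205e+00]
(0, 0, 0) [257.67303799 209.7463186 ]
(0, 30, -9) [304.01387453 214.43758431]
(0, -30, -9) [211.35467263 214.59360548]
```

Emit:
{"method": "play_rows", "body": {
  "targets": [
    {"gripper": 0.055,"dp": [0.0295,0,0],"turn": [0,0,0]},
    {"gripper": 0.055,"dp": [0,0,-0.05],"turn": [0,0,0]},
    {"gripper": 0.055,"dp": [0,0,-0.05],"turn": [0,0,0]},
    {"gripper": 0.055,"dp": [0,0,-0.05],"turn": [0,0,0]},
    {"gripper": 0.055,"dp": [0,0,-0.03],"turn": [0,0,0]},
    {"gripper": 0.055,"dp": [0,0,-0.013],"turn": [0,0,0]},
    {"gripper": 0.055,"dp": [0,0,0],"turn": [0,0,0]},
    {"gripper": 0.025,"dp": [0,0,0],"turn": [0,0,0]}
  ]
}}

```text
time: 4.35
eef_pos: [534.0, -129.1, 2.9]
orientation: [3.134, -0.209, 0.001]
wrist_force: [-0.0, -0.5, 0.1]
gripper_width: 41.4
grip_force: 0.0
```

Emit:
{"method": "play_rows", "body": {
  "targets": [
    {"gripper": 0.025,"dp": [0,0,0],"turn": [0,0,0]},
    {"gripper": 0.025,"dp": [0,0,0],"turn": [0,0,0]}
  ]
}}

```text
time: 4.55
eef_pos: [535.0, -129.6, 4.5]
orientation: [3.133, -0.209, 0.006]
wrist_force: [0.8, -0.3, -0.6]
gripper_width: 25.0
grip_force: 0.0
```

Run:
```python
from h import *
f=grab('wrist','w3.png');s=arm.observe();print(s['eef_pos'],s['gripper_width'],s['grip_force'],s['wrist_force'])
```

```text
[ 534.74232997 -129.5110934     4.30618726] 24.939035178741996 0.0 [ 0.05191802 -0.20277581  0.13311192]
```

View pics/w3.png

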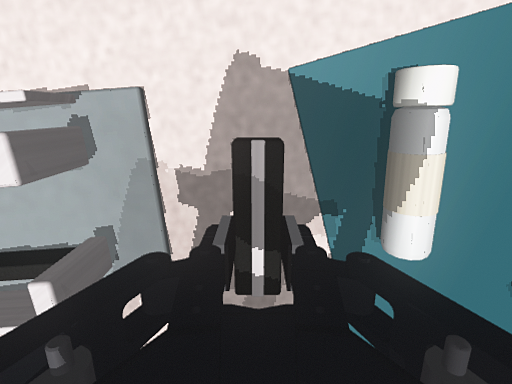

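The fingers straddle the chock correctly at (258,215), with a small gap still left on each side. I'll keep closing.

Emit:
{"method": "play_rows", "body": {
  "squeeze": 50,
  "targets": [
    {"gripper": 0.0,"dp": [0,0,0],"turn": [0,0,0]},
    {"gripper": 0.0,"dp": [0,0,0],"turn": [0,0,0]},
    {"gripper": 0.0,"dp": [0,0,0],"turn": [0,0,0]},
    {"gripper": 0.0,"dp": [0,0,0],"turn": [0,0,0]}
  ]
}}

```text
time: 5.0
eef_pos: [533.1, -128.9, 2.4]
orientation: [3.135, -0.209, 0.0]
wrist_force: [-0.5, -0.2, 0.2]
gripper_width: -0.3
grip_force: 0.0
```

Run:
```python
from h import *
f=grab('wrist','w4.png');s=arm.observe();print(s['eef_pos'],s['gripper_width'],s['grip_force'],s['wrist_force'])
```

```text
[ 533.08492628 -128.83345136    2.36590412] -0.1518882984430519 0.0 [0.08360856 0.18626437 0.45286806]
```

View pics/w4.png

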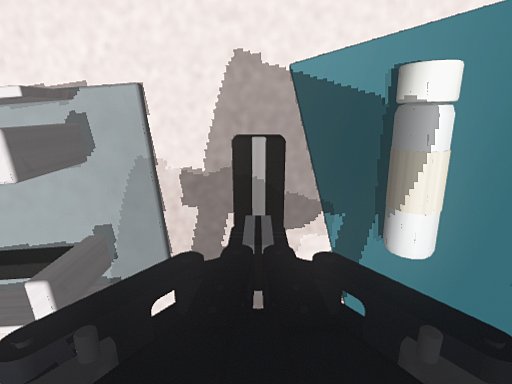

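Run:
```python
from h import *
from scipy.spatial.transform import Rotation as Ro
f=grab('wrist');im=f['pixels'];s=arm.observe()
R=Ro.from_rotvec(s['orientation']).as_matrix()
for d in (0,10,20,30,40):
  print(d,[proj(f,s['eef_pos']+R@np.array([x,0,-d])).round(0) for x in (-11,0,11)])
cv2.imwrite('pics/w5.png',cv2.resize(im[120:320,160:360],None,fx=3,fy=3,interpolation=cv2.INTER_CUBIC))
K=np.array(f['camera_matrix']);print(K)
```

```text
0 [array([258., 225.]), array([258., 209.]), array([258., 194.])]
10 [array([258., 231.]), array([258., 215.]), array([258., 198.])]
20 [array([259., 238.]), array([259., 221.]), array([259., 204.])]
30 [array([259., 246.]), array([259., 228.]), array([259., 209.])]
40 [array([259., 254.]), array([259., 236.]), array([259., 216.])]
[[278.79315497   0.         257.70265145]
 [  0.         278.79315497 183.76743063]
 [  0.           0.           1.        ]]
```

View pics/w5.png

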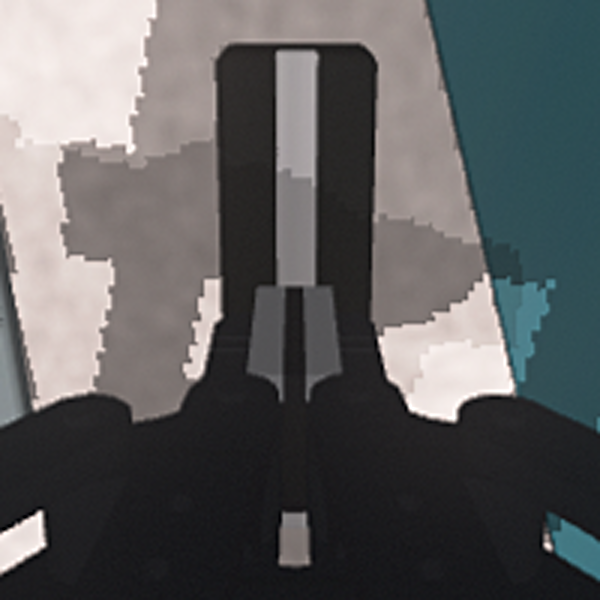

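The close crop shows the shut fingertips ending at full-frame (258,216), drawn over the chock's strip. That puts them about 35 mm above where the reported TCP should be, so the fingers are closing above the chock. I'll open and go lower in small steps, watching the force.

Emit:
{"method": "play_rows", "body": {
  "targets": [
    {"gripper": 0.055,"dp": [0,0,0],"turn": [0,0,0]},
    {"gripper": 0.055,"dp": [0,0,0],"turn": [0,0,0]},
    {"gripper": 0.055,"dp": [0,0,0],"turn": [0,0,0]},
    {"gripper": 0.055,"dp": [0,0,-0.004],"turn": [0,0,0]},
    {"gripper": 0.055,"dp": [0,0,-0.004],"turn": [0,0,0]},
    {"gripper": 0.055,"dp": [0,0,-0.004],"turn": [0,0,0]},
    {"gripper": 0.055,"dp": [0,0,0],"turn": [0,0,0]}
  ]
}}

```text
time: 5.8
eef_pos: [532.3, -128.5, -10.6]
orientation: [-3.134, 0.209, 0.003]
wrist_force: [0.7, 0.2, 0.1]
gripper_width: 55.0
grip_force: 0.0
```

Emit:
{"method": "play_rows", "body": {
  "targets": [
    {"gripper": 0.055,"dp": [0,0,-0.003],"turn": [0,0,0]},
    {"gripper": 0.055,"dp": [0,0,-0.003],"turn": [0,0,0]},
    {"gripper": 0.055,"dp": [0,0,0],"turn": [0,0,0]}
  ]
}}

```text
time: 6.1
eef_pos: [532.7, -128.7, -16.1]
orientation: [-3.134, 0.209, 0.001]
wrist_force: [0.0, 0.4, -0.4]
gripper_width: 54.8
grip_force: 0.0
```

Emit:
{"method": "play_rows", "body": {
  "targets": [
    {"gripper": 0.055,"dp": [0,0,-0.003],"turn": [0,0,0]},
    {"gripper": 0.055,"dp": [0,0,0],"turn": [0,0,0]}
  ]
}}

```text
time: 6.3
eef_pos: [532.9, -128.8, -18.9]
orientation: [-3.134, 0.209, 0.001]
wrist_force: [0.0, -0.2, -0.3]
gripper_width: 55.0
grip_force: 0.0
```

Emit:
{"method": "play_rows", "body": {
  "targets": [
    {"gripper": 0.055,"dp": [0,0,-0.003],"turn": [0,0,0]},
    {"gripper": 0.055,"dp": [0,0,-0.003],"turn": [0,0,0]},
    {"gripper": 0.055,"dp": [0,0,0],"turn": [0,0,0]}
  ]
}}

```text
time: 6.6
eef_pos: [532.6, -128.7, -25.2]
orientation: [-3.134, 0.209, 0.002]
wrist_force: [0.4, 0.9, 0.6]
gripper_width: 55.2
grip_force: 0.0
```

Emit:
{"method": "play_rows", "body": {
  "targets": [
    {"gripper": 0.04,"dp": [0,0,0],"turn": [0,0,0]},
    {"gripper": 0.04,"dp": [0,0,0],"turn": [0,0,0]},
    {"gripper": 0.04,"dp": [0,0,0],"turn": [0,0,0]}
  ]
}}

```text
time: 6.9
eef_pos: [533.3, -128.9, -24.5]
orientation: [3.135, -0.209, 0.0]
wrist_force: [-0.2, 0.1, 0.1]
gripper_width: 39.7
grip_force: 0.0
```

Run:
```python
from h import *
from scipy.spatial.transform import Rotation as Ro
f=grab('wrist');im=f['pixels'];s=arm.observe();print(s['eef_pos'],s['gripper_width'],s['wrist_force'])
cv2.imwrite('pics/w6.png',cv2.resize(im[120:320,160:360],None,fx=3,fy=3,interpolation=cv2.INTER_CUBIC))
```

```text
[ 533.24023986 -128.91016847  -24.50716581] 40.37009178953733 [-0.74312035  0.94026275  0.0678246 ]
```

View pics/w6.png

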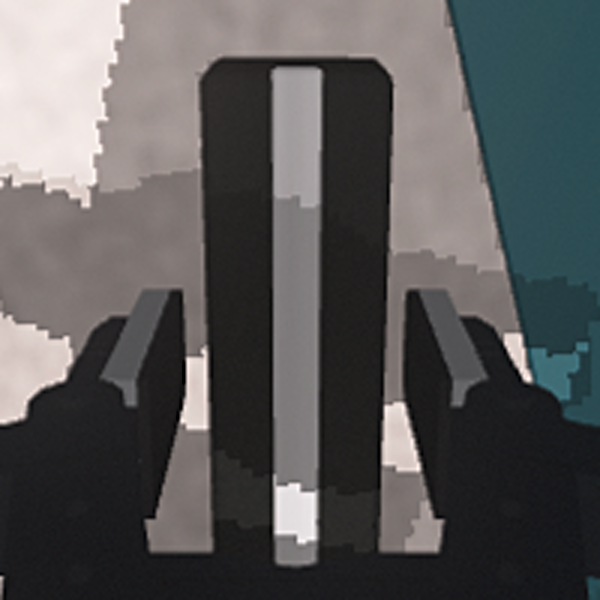

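The fingers are now beside the chock: pads at crop x=183 and 405, chock from 202 to 392, tips roughly 17 mm below its top. Closing now.

Emit:
{"method": "play_rows", "body": {
  "squeeze": 50,
  "targets": [
    {"gripper": 0.015,"dp": [0,0,0],"turn": [0,0,0]},
    {"gripper": 0.015,"dp": [0,0,0],"turn": [0,0,0]},
    {"gripper": 0.015,"dp": [0,0,0],"turn": [0,0,0]},
    {"gripper": 0.015,"dp": [0,0,0],"turn": [0,0,0]}
  ]
}}

```text
time: 7.35
eef_pos: [533.6, -129.1, -24.3]
orientation: [3.134, -0.209, 0.001]
wrist_force: [0.2, -0.4, 3.1]
gripper_width: 28.6
grip_force: 50.5
```

Emit:
{"method": "play_rows", "body": {
  "targets": [
    {"gripper": 0.015,"dp": [0,0,0.04],"turn": [0,0,0]},
    {"gripper": 0.015,"dp": [0,0,0.05],"turn": [0,0,0]},
    {"gripper": 0.015,"dp": [0.008,0.043,0],"turn": [0,0,0.075]},
    {"gripper": 0.015,"dp": [0.008,0.044,0],"turn": [0,0,0]},
    {"gripper": 0.015,"dp": [0.008,0.044,0],"turn": [0,0,0]},
    {"gripper": 0.015,"dp": [0,0,0],"turn": [0,0,0]},
    {"gripper": 0.015,"dp": [0,0,0],"turn": [0,0,0]}
  ]
}}

```text
time: 8.05
eef_pos: [556.4, 3.2, 64.6]
orientation: [3.14, -0.087, -0.003]
wrist_force: [-0.5, -1.3, -1.6]
gripper_width: 28.4
grip_force: 50.1
```

Run:
```python
from h import *
f=grab('wrist','w7.png');s=arm.observe();print(s['eef_pos'],s['gripper_width'],s['grip_force'],s['wrist_force'])
```

```text
[556.43060195   2.12552498  64.70869525] 29.04755876077386 50.14228105545044 [-0.75295527  0.06637645 -1.39810735]
```

View pics/w7.png

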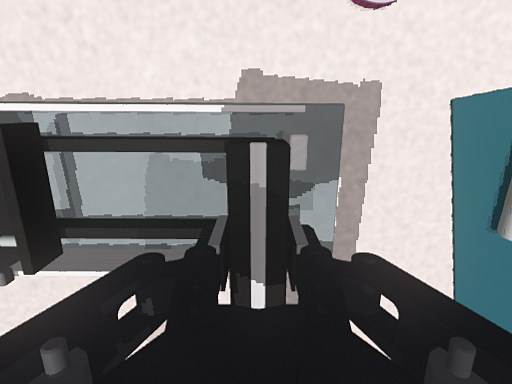

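Chock held square over the rails (strip at (258,225)), just tray-side of the stop post at (299,150). Lowering.

Emit:
{"method": "play_rows", "body": {
  "targets": [
    {"gripper": 0.015,"dp": [0,0,-0.03],"turn": [0,0,0]},
    {"gripper": 0.015,"dp": [0,0,-0.02],"turn": [0,0,0]},
    {"gripper": 0.015,"dp": [0,0,-0.006],"turn": [0,0,0]},
    {"gripper": 0.015,"dp": [0,0,0],"turn": [0,0,0]}
  ]
}}

```text
time: 8.5
eef_pos: [555.7, 1.0, 8.1]
orientation: [-3.14, 0.094, 0.005]
wrist_force: [0.7, -0.3, -1.9]
gripper_width: 29.2
grip_force: 32.3
```

Emit:
{"method": "play_rows", "body": {
  "targets": [
    {"gripper": 0.015,"dp": [0,0,-0.002],"turn": [0,0,0]},
    {"gripper": 0.015,"dp": [0,0,0],"turn": [0,0,0]}
  ]
}}

```text
time: 8.7
eef_pos: [558.2, 1.5, 8.4]
orientation: [3.14, -0.092, 0.003]
wrist_force: [0.5, 0.7, -1.1]
gripper_width: 28.8
grip_force: 55.8
```

Emit:
{"method": "play_rows", "body": {
  "targets": [
    {"gripper": 0.015,"dp": [0,0,-0.002],"turn": [0,0,0]},
    {"gripper": 0.015,"dp": [0,0,0],"turn": [0,0,0]}
  ]
}}

```text
time: 8.9
eef_pos: [557.5, 2.1, 5.9]
orientation: [3.14, -0.091, 0.001]
wrist_force: [0.0, 0.0, -1.7]
gripper_width: 28.7
grip_force: 55.8
```

Emit:
{"method": "play_rows", "body": {
  "targets": [
    {"gripper": 0.015,"dp": [0,0,-0.002],"turn": [0,0,0]},
    {"gripper": 0.015,"dp": [0,0,0],"turn": [0,0,0]}
  ]
}}

```text
time: 9.1
eef_pos: [557.6, 2.1, 5.7]
orientation: [3.14, -0.091, 0.0]
wrist_force: [-5.1, -0.2, 10.7]
gripper_width: 28.6
grip_force: 57.4
```

Emit:
{"method": "play_rows", "body": {
  "targets": [
    {"gripper": 0.015,"dp": [0,0,-0.002],"turn": [0,0,0]},
    {"gripper": 0.015,"dp": [0,0,0],"turn": [0,0,0]}
  ]
}}

```text
time: 9.3
eef_pos: [557.6, 2.1, 5.7]
orientation: [3.14, -0.09, -0.001]
wrist_force: [-10.7, -0.5, 23.6]
gripper_width: 28.7
grip_force: 58.9
```

Emit:
{"method": "play_rows", "body": {
  "targets": [
    {"gripper": 0.015,"dp": [0,0,0.004],"turn": [0,0,0]},
    {"gripper": 0.015,"dp": [0,-0.003,0],"turn": [0,0,0]},
    {"gripper": 0.015,"dp": [0,-0.002,0],"turn": [0,0,0]},
    {"gripper": 0.015,"dp": [0,0,0],"turn": [0,0,0]}
  ]
}}

```text
time: 9.7
eef_pos: [557.8, -1.6, 5.8]
orientation: [-3.137, 0.093, -0.002]
wrist_force: [-0.3, 5.2, 4.1]
gripper_width: 28.9
grip_force: 56.6
```

Emit:
{"method": "play_rows", "body": {
  "targets": [
    {"gripper": 0.015,"dp": [0,-0.002,0],"turn": [0,0,0]},
    {"gripper": 0.015,"dp": [0,0,0],"turn": [0,0,0]}
  ]
}}

```text
time: 9.9
eef_pos: [557.8, -1.5, 5.8]
orientation: [-3.134, 0.094, -0.001]
wrist_force: [0.1, 10.4, 5.0]
gripper_width: 28.8
grip_force: 56.6
```

Chock seated against the stop. Releasing it and going to tube A.

Emit:
{"method": "play_rows", "body": {
  "targets": [
    {"gripper": 0.015,"dp": [0,0.003,0],"turn": [0,0,0]},
    {"gripper": 0.04,"dp": [0,0,0],"turn": [0,0,0]},
    {"gripper": 0.04,"dp": [0,0,0],"turn": [0,0,0]},
    {"gripper": 0.04,"dp": [0,0,0.02],"turn": [0,0,0]},
    {"gripper": 0.05,"dp": [0,0,0.05],"turn": [0,0,0]},
    {"gripper": 0.05,"dp": [0,-0.045,0.02],"turn": [0,0,-0.035]},
    {"gripper": 0.05,"dp": [0,-0.045,0],"turn": [0,0,0]},
    {"gripper": 0.05,"dp": [0,-0.045,0],"turn": [0,0,0]}
  ]
}}

```text
time: 10.7
eef_pos: [557.8, -138.8, 96.7]
orientation: [3.137, -0.145, 0.004]
wrist_force: [-0.2, 0.6, -0.3]
gripper_width: 50.2
grip_force: 0.0
```

Emit:
{"method": "play_rows", "body": {
  "targets": [
    {"gripper": 0.055,"dp": [-0.004,-0.045,0],"turn": [0,0,0]},
    {"gripper": 0.055,"dp": [0,-0.045,0],"turn": [0,0,0]},
    {"gripper": 0.055,"dp": [0,0,0],"turn": [0,0,0]},
    {"gripper": 0.055,"dp": [0,0,0],"turn": [0,0,0]}
  ]
}}

```text
time: 11.1
eef_pos: [552.4, -228.1, 94.7]
orientation: [-3.137, 0.151, 0.002]
wrist_force: [-0.1, 1.1, -0.4]
gripper_width: 54.8
grip_force: 0.0
```

Run:
```python
from h import *
f=grab('wrist','w8.png');s=arm.observe();print(s['eef_pos'],s['gripper_width'],s['wrist_force'])
im=f['pixels'];b,g,r=[im[...,i].astype(int) for i in range(3)]
m=((r>b-5)&(r>60)).astype(np.uint8)*255
m[:, :150]=0;m[:,370:]=0;m[265:]=0
for c in cv2.findContours(m,cv2.RETR_EXTERNAL,cv2.CHAIN_APPROX_NONE)[0]:
    if cv2.contourArea(c)<300: continue
    q=cv2.minAreaRect(c);P=np.array([ray(f,*p,15)[:2] for p in cv2.boxPoints(q)])
    print(np.round(q,1) if 0 else q,P.mean(0).round(1),P.round(0).tolist())
t=grab('top')
b,g,r=[t['pixels'][...,i].astype(int) for i in range(3)]
```

```text
[ 552.43541636 -226.73122848   94.64060515] 54.96577335337861 [ 0.09246583  0.08258296 -0.12849786]
((329.3391418457031, 236.39244079589844), (42.88505172729492, 13.903373718261719), 68.45902252197266) [ 487.4 -293.1] [[508.0, -280.0], [512.0, -292.0], [467.0, -307.0], [463.0, -294.0]]
((255.0, 178.0), (118.0, 32.0), 90.0) [ 551.5 -224.8] [[610.0, -216.0], [607.0, -245.0], [493.0, -235.0], [496.0, -203.0]]
((259.5, 132.0), (264.0, 219.0), 90.0) [ 582.5 -232.1] [[710.0, -156.0], [693.0, -331.0], [453.0, -333.0], [475.0, -109.0]]
```

View pics/w8.png

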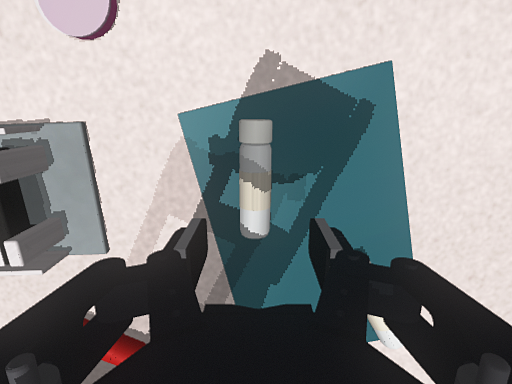

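Tube A at (255,178) is centred between the fingers, measured (551.5,-225) against TCP (552.4,-226.7). Descending.

Emit:
{"method": "play_rows", "body": {
  "targets": [
    {"gripper": 0.055,"dp": [0,0.001,-0.045],"turn": [0,0,0]},
    {"gripper": 0.055,"dp": [0,0,-0.045],"turn": [0,0,0]},
    {"gripper": 0.055,"dp": [0,0,-0.02],"turn": [0,0,0]},
    {"gripper": 0.055,"dp": [0,0,-0.006],"turn": [0,0,0]},
    {"gripper": 0.055,"dp": [0,0,0],"turn": [0,0,0]}
  ]
}}

```text
time: 11.7
eef_pos: [552.7, -224.2, -21.4]
orientation: [-3.137, 0.143, 0.003]
wrist_force: [0.3, -0.9, 0.5]
gripper_width: 55.1
grip_force: 0.0
```

Emit:
{"method": "play_rows", "body": {
  "squeeze": 40,
  "targets": [
    {"gripper": 0.015,"dp": [0,0,0],"turn": [0,0,0]},
    {"gripper": 0.015,"dp": [0,0,0],"turn": [0,0,0]},
    {"gripper": 0.015,"dp": [0,0,0],"turn": [0,0,0]},
    {"gripper": 0.015,"dp": [0,0,0],"turn": [0,0,0]},
    {"gripper": 0.015,"dp": [0,0,0],"turn": [0,0,0]}
  ]
}}

```text
time: 12.2
eef_pos: [555.2, -226.7, -18.2]
orientation: [3.137, -0.146, 0.007]
wrist_force: [0.4, 0.4, 6.8]
gripper_width: 28.3
grip_force: 39.9
```

Emit:
{"method": "play_rows", "body": {
  "targets": [
    {"gripper": 0.015,"dp": [0,0,0.045],"turn": [0,0,0]},
    {"gripper": 0.015,"dp": [0,0,0.045],"turn": [0,0,0]},
    {"gripper": 0.015,"dp": [0,0.04,0.01],"turn": [0,0,0.03]},
    {"gripper": 0.015,"dp": [0.002,0.045,0],"turn": [0,0,0]},
    {"gripper": 0.015,"dp": [0.002,0.045,0],"turn": [0,0,0]},
    {"gripper": 0.015,"dp": [0.002,0.045,0],"turn": [0,0,0]},
    {"gripper": 0.015,"dp": [0.002,0.045,0],"turn": [0,0,0]},
    {"gripper": 0.015,"dp": [0,0.04,0],"turn": [0,0,0]}
  ]
}}

```text
time: 13.0
eef_pos: [561.2, 36.1, 79.9]
orientation: [-3.14, 0.099, -0.002]
wrist_force: [0.9, 0.6, -0.9]
gripper_width: 28.6
grip_force: 39.7
```

Emit:
{"method": "play_rows", "body": {
  "targets": [
    {"gripper": 0.015,"dp": [0,0.017,0],"turn": [0,0,0]},
    {"gripper": 0.015,"dp": [0,0,0],"turn": [0,0,0]},
    {"gripper": 0.015,"dp": [0,0,0],"turn": [0,0,0]}
  ]
}}

```text
time: 13.3
eef_pos: [561.2, 51.0, 79.6]
orientation: [3.139, -0.098, 0.001]
wrist_force: [-0.5, -0.2, -0.4]
gripper_width: 28.3
grip_force: 39.7
```

Run:
```python
from h import *
f=grab('wrist','w9.png');s=arm.observe();print(s['eef_pos'],s['orientation'],s['gripper_width'],s['wrist_force'],s['grip_force'])
```

```text
[561.24941403  50.33327892  79.55882354] [ 3.13938239e+00 -9.97048827e-02  5.22033958e-04] 28.210089838953923 [ 0.31863923 -0.74573505 -0.42339422] 39.72692906856537
```

View pics/w9.png

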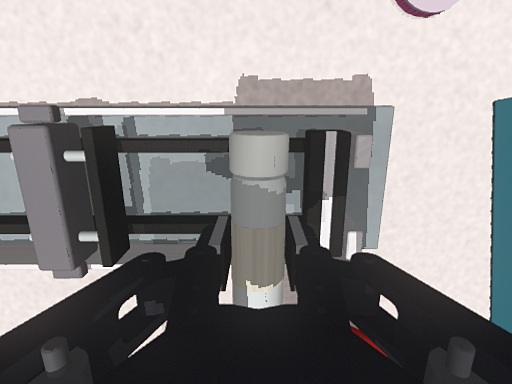

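Tube A is held at (258,220); the chock sits square at the stop (327,190) and the pad is at (100,195). Lowering onto the rails.

Emit:
{"method": "play_rows", "body": {
  "targets": [
    {"gripper": 0.015,"dp": [0,0,-0.035],"turn": [0,0,0]},
    {"gripper": 0.015,"dp": [0,0,-0.025],"turn": [0,0,0]},
    {"gripper": 0.015,"dp": [0,0,-0.006],"turn": [0,0,0]},
    {"gripper": 0.015,"dp": [0,0,-0.003],"turn": [0,0,0]},
    {"gripper": 0.015,"dp": [0,0,0],"turn": [0,0,0]}
  ]
}}

```text
time: 13.85
eef_pos: [562.0, 50.3, 11.0]
orientation: [3.14, -0.101, 0.002]
wrist_force: [-0.7, -0.2, -0.4]
gripper_width: 28.3
grip_force: 39.7
```

Emit:
{"method": "play_rows", "body": {
  "targets": [
    {"gripper": 0.015,"dp": [0,0,-0.002],"turn": [0,0,0]},
    {"gripper": 0.015,"dp": [0,0,0],"turn": [0,0,0]}
  ]
}}

```text
time: 14.05
eef_pos: [562.2, 51.0, 9.5]
orientation: [3.14, -0.099, 0.004]
wrist_force: [-0.5, -0.8, -1.0]
gripper_width: 28.2
grip_force: 39.7
```

Emit:
{"method": "play_rows", "body": {
  "targets": [
    {"gripper": 0.015,"dp": [0,0,-0.002],"turn": [0,0,0]},
    {"gripper": 0.015,"dp": [0,0,0],"turn": [0,0,0]}
  ]
}}

```text
time: 14.25
eef_pos: [562.3, 51.0, 8.7]
orientation: [3.14, -0.099, 0.003]
wrist_force: [-2.4, -0.5, 9.1]
gripper_width: 28.7
grip_force: 40.7
```

Emit:
{"method": "play_rows", "body": {
  "targets": [
    {"gripper": 0.015,"dp": [0,0,-0.002],"turn": [0,0,0]},
    {"gripper": 0.015,"dp": [0,0,0],"turn": [0,0,0]}
  ]
}}

```text
time: 14.45
eef_pos: [562.4, 51.0, 8.6]
orientation: [3.139, -0.098, 0.003]
wrist_force: [-7.4, -0.6, 20.5]
gripper_width: 28.1
grip_force: 41.8
```

Emit:
{"method": "play_rows", "body": {
  "targets": [
    {"gripper": 0.015,"dp": [0,0,0.004],"turn": [0,0,0]},
    {"gripper": 0.036,"dp": [0,0,0],"turn": [0,0,0]},
    {"gripper": 0.036,"dp": [0,0,0],"turn": [0,0,0]},
    {"gripper": 0.036,"dp": [0,0,0.02],"turn": [0,0,0]},
    {"gripper": 0.036,"dp": [0,0,0.035],"turn": [0,0,0]},
    {"gripper": 0.05,"dp": [0,0,0.035],"turn": [0,0,0]},
    {"gripper": 0.055,"dp": [-0.015,-0.039,0],"turn": [0,0,0]},
    {"gripper": 0.055,"dp": [-0.015,-0.039,0],"turn": [0,0,0]}
  ]
}}

```text
time: 15.25
eef_pos: [532.4, -27.1, 99.8]
orientation: [3.139, -0.094, 0.006]
wrist_force: [-0.2, -0.5, -0.8]
gripper_width: 55.1
grip_force: 0.0
```

Emit:
{"method": "play_rows", "body": {
  "targets": [
    {"gripper": 0.055,"dp": [-0.015,-0.039,0],"turn": [0,0,0.08]},
    {"gripper": 0.055,"dp": [-0.015,-0.039,0],"turn": [0,0,0.08]},
    {"gripper": 0.055,"dp": [-0.015,-0.039,0],"turn": [0,0,0.08]},
    {"gripper": 0.055,"dp": [-0.015,-0.039,0],"turn": [0,0,0.08]},
    {"gripper": 0.055,"dp": [-0.015,-0.039,0],"turn": [0,0,0.08]},
    {"gripper": 0.055,"dp": [-0.015,-0.039,0],"turn": [0,0,0.08]},
    {"gripper": 0.055,"dp": [-0.015,-0.039,0],"turn": [0,0,0.01]},
    {"gripper": 0.055,"dp": [-0.018,-0.039,0],"turn": [0,0,0]}
  ]
}}

```text
time: 16.05
eef_pos: [407.4, -340.2, 97.9]
orientation: [-3.07, -0.666, -0.0]
wrist_force: [1.1, -0.9, -0.2]
gripper_width: 55.4
grip_force: 0.0
```

Emit:
{"method": "play_rows", "body": {
  "targets": [
    {"gripper": 0.055,"dp": [0,0,0],"turn": [0,0,0]},
    {"gripper": 0.055,"dp": [0,0,0],"turn": [0,0,0]}
  ]
}}

```text
time: 16.25
eef_pos: [407.4, -339.3, 97.7]
orientation: [-3.07, -0.661, 0.0]
wrist_force: [0.8, 0.6, -0.6]
gripper_width: 55.0
grip_force: 0.0
```

Run:
```python
from h import *
f=grab('wrist','w10.png');s=arm.observe();print(s['eef_pos'],s['orientation'],s['wrist_force'])
im=f['pixels'];b,g,r=[im[...,i].astype(int) for i in range(3)]
m=((r>b-5)&(r>60)).astype(np.uint8)*255
m[:, :212]=0;m[:,306:]=0;m[262:]=0;m[:90]=0
m=cv2.morphologyEx(m,cv2.MORPH_CLOSE,np.ones((7,7)))
for c in cv2.findContours(m,cv2.RETR_EXTERNAL,cv2.CHAIN_APPROX_NONE)[0]:
    if cv2.contourArea(c)<150: continue
    q=cv2.minAreaRect(c);P=np.array([ray(f,*p,15)[:2] for p in cv2.boxPoints(q)])
    print(q,P.mean(0).round(1),P.round(0).tolist())
t=grab('top');im=t['pixels'];b,g,r=[im[...,i].astype(int) for i in range(3)]
cv2.imwrite('pics/t3.png',im)
big=cv2.resize(im[155:285,125:405],None,fx=1.83,fy=1.83,interpolation=cv2.INTER_CUBIC)
w=f['pixels'];h=np.zeros((384+big.shape[0]-24,512,3),np.uint8);h[:384-24]=w[:360];h[360:,:big.shape[1]]=big[:h.shape[0]-360,:512];cv2.imwrite('pics/c1.png',h[:600]);print(h.shape)
```

```text
[ 407.80704312 -338.26455138   97.69314573] [-3.06893613e+00 -6.63697889e-01  4.95888544e-04] [ 0.02148396 -1.29900598 -0.17526513]
((258.5, 189.5), (143.0, 93.0), 90.0) [ 394.  -345.3] [[442.0, -277.0], [477.0, -354.0], [348.0, -419.0], [309.0, -331.0]]
(598, 512, 3)
```

View pics/c1.png

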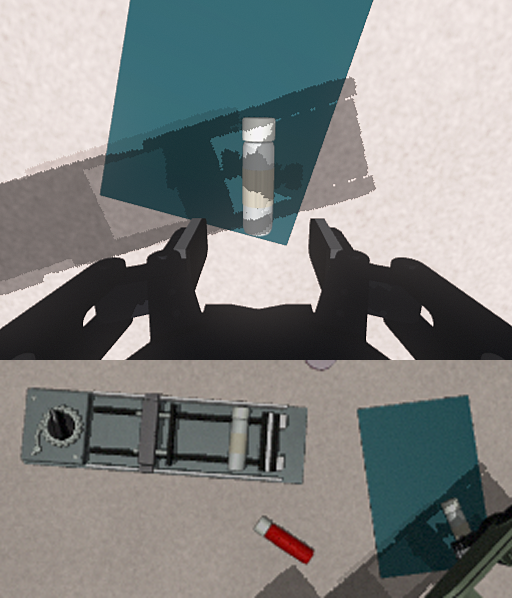

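The wrist view has tube B at (258,176), aligned and centred. In the top inset, chock (271,441) and tube A (240,438) lie square on the rails with no other tubes on the mat. Grasping B.

Emit:
{"method": "play_rows", "body": {
  "targets": [
    {"gripper": 0.055,"dp": [0,0,-0.045],"turn": [0,0,0]},
    {"gripper": 0.055,"dp": [0,0,-0.045],"turn": [0,0,0]},
    {"gripper": 0.055,"dp": [0,0,-0.022],"turn": [0,0,0]},
    {"gripper": 0.055,"dp": [0,0,-0.007],"turn": [0,0,0]},
    {"gripper": 0.055,"dp": [0,0,0],"turn": [0,0,0]}
  ]
}}

```text
time: 16.85
eef_pos: [408.1, -337.1, -21.6]
orientation: [-3.067, -0.668, 0.002]
wrist_force: [-0.1, -0.2, 0.5]
gripper_width: 54.9
grip_force: 0.0
```

Emit:
{"method": "play_rows", "body": {
  "squeeze": 40,
  "targets": [
    {"gripper": 0.015,"dp": [0,0,0],"turn": [0,0,0]},
    {"gripper": 0.015,"dp": [0,0,0],"turn": [0,0,0]},
    {"gripper": 0.015,"dp": [0,0,0],"turn": [0,0,0]},
    {"gripper": 0.015,"dp": [0,0,0],"turn": [0,0,0]},
    {"gripper": 0.015,"dp": [0,0,0],"turn": [0,0,0]}
  ]
}}

```text
time: 17.35
eef_pos: [409.8, -340.2, -18.5]
orientation: [3.067, 0.664, 0.004]
wrist_force: [0.6, 0.9, 7.0]
gripper_width: 28.4
grip_force: 39.9
```

Emit:
{"method": "play_rows", "body": {
  "targets": [
    {"gripper": 0.015,"dp": [0,0,0.04],"turn": [0,0,0]},
    {"gripper": 0.015,"dp": [0,0,0.04],"turn": [0,0,0]},
    {"gripper": 0.015,"dp": [0,0,0.04],"turn": [0,0,0]},
    {"gripper": 0.015,"dp": [0.013,0.038,0],"turn": [0,0,-0.07]},
    {"gripper": 0.015,"dp": [0.013,0.038,0],"turn": [0,0,-0.07]},
    {"gripper": 0.015,"dp": [0.013,0.038,0],"turn": [0,0,-0.07]},
    {"gripper": 0.015,"dp": [0.013,0.038,0],"turn": [0,0,-0.07]},
    {"gripper": 0.015,"dp": [0.013,0.038,0],"turn": [0,0,-0.07]}
  ]
}}

```text
time: 18.15
eef_pos: [473.4, -147.6, 99.9]
orientation: [3.139, 0.115, 0.001]
wrist_force: [2.1, -0.3, -0.5]
gripper_width: 28.3
grip_force: 39.8
```

Emit:
{"method": "play_rows", "body": {
  "targets": [
    {"gripper": 0.015,"dp": [0.013,0.038,0],"turn": [0,0,-0.07]},
    {"gripper": 0.015,"dp": [0.013,0.038,0],"turn": [0,0,-0.07]},
    {"gripper": 0.015,"dp": [0.013,0.038,0],"turn": [0,0,0]},
    {"gripper": 0.015,"dp": [0.013,0.038,0],"turn": [0,0,0]},
    {"gripper": 0.015,"dp": [0.013,0.038,0],"turn": [0,0,0]},
    {"gripper": 0.015,"dp": [0.013,0.038,0],"turn": [0,0,0]},
    {"gripper": 0.015,"dp": [0.013,0.033,0],"turn": [0,0,0]}
  ]
}}

```text
time: 18.85
eef_pos: [564.4, 114.0, 99.7]
orientation: [-3.14, 0.098, -0.001]
wrist_force: [0.3, 0.1, -0.8]
gripper_width: 28.6
grip_force: 39.8
```

Emit:
{"method": "play_rows", "body": {
  "targets": [
    {"gripper": 0.015,"dp": [0,0,0],"turn": [0,0,0]},
    {"gripper": 0.015,"dp": [0,0,0],"turn": [0,0,0]}
  ]
}}

```text
time: 19.05
eef_pos: [563.9, 112.5, 99.4]
orientation: [3.139, -0.096, -0.0]
wrist_force: [-0.8, -0.2, 0.1]
gripper_width: 28.6
grip_force: 39.8
```

Run:
```python
from h import *
f=grab('top')
s=arm.observe();print(s['eef_pos'],s['orientation'],s['grip_force'])
w=grab('wrist','w11.png')
# expected vs visible tube: cap extent columns below
im=w['pixels'];g=cv2.cvtColor(im,cv2.COLOR_BGR2GRAY)
print('column profile v=150',[ (u,int(g[150,u])) for u in range(60,420,8)])
print('axis u at cap/mid', [np.where(g[v,215:305]>100)[0][[0,-1]]+215 for v in (150,165,200)])
```

```text
[563.68428516 111.71609728  99.27221484] [ 3.13935076e+00 -9.86285261e-02 -9.51299822e-04] 39.84547555446625
column profile v=150 [(60, 164), (68, 161), (76, 164), (84, 167), (92, 165), (100, 165), (108, 183), (116, 135), (124, 135), (132, 139), (140, 142), (148, 138), (156, 40), (164, 224), (172, 226), (180, 109), (188, 54), (196, 31), (204, 103), (212, 113), (220, 100), (228, 100), (236, 154), (244, 166), (252, 175), (260, 180), (268, 174), (276, 166), (284, 152), (292, 103), (300, 100), (308, 82), (316, 114), (324, 146), (332, 165), (340, 166), (348, 142), (356, 80), (364, 83), (372, 33), (380, 34), (388, 53), (396, 249), (404, 255), (412, 56)]
axis u at cap/mid [array([215, 301]), array([215, 301]), array([215, 304])]
```

Emit:
{"method": "play_rows", "body": {
  "targets": [
    {"gripper": 0.015,"dp": [0.001,-0.002,-0.03],"turn": [0,0,0]},
    {"gripper": 0.015,"dp": [0,0,-0.03],"turn": [0,0,0]},
    {"gripper": 0.015,"dp": [0,0,-0.022],"turn": [0,0,0]},
    {"gripper": 0.015,"dp": [0,0,-0.006],"turn": [0,0,0]},
    {"gripper": 0.015,"dp": [0,0,-0.002],"turn": [0,0,0]},
    {"gripper": 0.015,"dp": [0,0,0],"turn": [0,0,0]}
  ]
}}

```text
time: 19.75
eef_pos: [566.1, 109.5, 10.3]
orientation: [-3.14, 0.101, -0.003]
wrist_force: [0.2, -0.2, -1.7]
gripper_width: 27.9
grip_force: 40.0
```

Emit:
{"method": "play_rows", "body": {
  "targets": [
    {"gripper": 0.015,"dp": [0,0,-0.002],"turn": [0,0,0]},
    {"gripper": 0.015,"dp": [0,0,0],"turn": [0,0,0]}
  ]
}}

```text
time: 19.95
eef_pos: [566.5, 110.0, 8.6]
orientation: [-3.14, 0.099, -0.004]
wrist_force: [-0.8, 0.5, 0.4]
gripper_width: 27.8
grip_force: 40.0
```

Emit:
{"method": "play_rows", "body": {
  "targets": [
    {"gripper": 0.015,"dp": [0,0,-0.0005],"turn": [0,0,0]},
    {"gripper": 0.036,"dp": [0,0,0],"turn": [0,0,0]},
    {"gripper": 0.036,"dp": [0,0,0],"turn": [0,0,0]},
    {"gripper": 0.036,"dp": [0,0,0.02],"turn": [0,0,0]},
    {"gripper": 0.036,"dp": [0,0,0.035],"turn": [0,0,0]},
    {"gripper": 0.036,"dp": [0,0,0.04],"turn": [0,0,0]},
    {"gripper": 0.036,"dp": [0,0.01,0.04],"turn": [0,0,0]}
  ]
}}

```text
time: 20.65
eef_pos: [564.5, 119.5, 142.5]
orientation: [3.139, -0.101, -0.003]
wrist_force: [0.4, 0.6, -1.0]
gripper_width: 36.3
grip_force: 0.0
```

```bash
cat >> h.py <<'E'
O=np.array([564.5,103.3]);yaw=np.radians(-3.6)
ex=np.array([np.cos(yaw),np.sin(yaw)]);ey=np.array([-ex[1],ex[0]])
def totray(P): d=np.array(P[:2])-O; return np.array([d@ex,d@ey]).round(1)
def bar(f,zc=98,knob=(0,262)):
    im=f['pixels'];g=cv2.cvtColor(im,cv2.COLOR_BGR2GRAY)
    c=O+knob[0]*ex+knob[1]*ey;u,v=proj(f,(c[0],c[1],zc));rad=np.linalg.norm(proj(f,(c[0]+31,c[1],zc))-np.array([u,v]))
    m=np.zeros_like(g);cv2.circle(m,(int(u),int(v)),int(rad),255,-1);m&=((g<45)*255).astype(np.uint8)
    cs=cv2.findContours(m,cv2.RETR_EXTERNAL,cv2.CHAIN_APPROX_NONE)[0];k=max(cs,key=cv2.contourArea)
    q=cv2.minAreaRect(k);P=np.array([ray(f,*p,zc)[:2] for p in cv2.boxPoints(q)]);e=[P[1]-P[0],P[2]-P[1]];l=max(e,key=np.linalg.norm)
    return P.mean(0),[np.linalg.norm(x) for x in e],np.degrees(np.arctan2(l[1],l[0]))%180
E
python3 - <<'E'
from h import *
s=arm.observe();print(s['eef_pos'],s['orientation'])
f=grab('top')
for p in[(158,190)]:
  for z in(62,98):print(ray(f,*p,z),totray(ray(f,*p,z)))
w=grab('wrist')
t=proj(w,(*(O+220*ey),90));print('knob in wrist',t)
E
```

```text
[564.45177257 119.46483098 142.53630199] [ 3.13948658e+00 -1.01161464e-01 -2.58800566e-03]
[581.6711885  354.78616812  62.        ] [  1.3 252.1]
[578.81369748 346.93955743  98.        ] [ -1.  244.1]
knob in wrist [ 31.97064797 190.87345822]
```

Emit:
{"method": "play_rows", "body": {
  "targets": [
    {"gripper": 0.04,"dp": [-0.005,0.045,0.02],"turn": [0,0,0]},
    {"gripper": 0.04,"dp": [-0.005,0.045,0.02],"turn": [0,0,0]},
    {"gripper": 0.04,"dp": [-0.005,0.045,0.02],"turn": [0,0,0]},
    {"gripper": 0.04,"dp": [-0.005,0.045,0],"turn": [0,0,0]},
    {"gripper": 0.04,"dp": [0,0.045,0],"turn": [0,0,0]},
    {"gripper": 0.04,"dp": [0,0,0],"turn": [0,0,0]},
    {"gripper": 0.04,"dp": [0,0,0],"turn": [0,0,0]}
  ]
}}

```text
time: 21.45
eef_pos: [544.2, 345.8, 200.5]
orientation: [3.139, -0.095, -0.003]
wrist_force: [-0.1, -0.2, 0.5]
gripper_width: 40.1
grip_force: 0.0
```

Run:
```python
from h import *
s=arm.observe();print(s['eef_pos'],s['orientation'],s['joints'])
f=grab('wrist','w12.png');im=f['pixels'];g=cv2.cvtColor(im,cv2.COLOR_BGR2GRAY)
print(proj(f,(*(O+246*ey),98)))
for k in(244,248):
  c,sd,a=bar(f,98,(0,k));print(k,c.round(1),totray(c),np.round(sd,1),a)
t=grab('top');c,sd,a=bar(t,98,(0,246));print(c.round(1),totray(c),np.round(sd,1),a)
a=cv2.resize(t['pixels'][160:230,130:310],None,fx=2.84,fy=2.84,interpolation=cv2.INTER_CUBIC)
cv2.imwrite('pics/c2.png',np.vstack([im[:300],a[:,:512]]))
```

```text
[544.16356798 345.79257473 200.46535458] [ 3.13863294e+00 -9.53079868e-02 -2.71287497e-03] [ 4.32301919e-01  3.52987258e-01  1.35238836e+00 -5.86787718e-04
  1.43843807e+00  2.06388984e+00]
[252.80240814 139.60077056]
244 [582.2 354. ] [  1.9 251.3] [42.8 39.7] 148.29181319548516
248 [582.2 354. ] [  1.9 251.3] [42.8 39.7] 148.29181319548516
[579.3 352.4] [ -0.8 249.6] [53.1 48.5] 104.73523543332348Traceback (most recent call last):
  File "<stdin>", line 9, in <module>
    return _nx.concatenate(arrs, 0, dtype=dtype, casting=casting)
           ~~~~~~~~~~~~~~~^^^^^^^^^^^^^^^^^^^^^^^^^^^^^^^^^^^^^^^
ValueError: all the input array dimensions except for the concatenation axis must match exactly, but along dimension 1, the array at index 0 has size 512 and the array at index 1 has size 511
```

Run:
```python
from h import *
im=cv2.imread('pics/w12.png')
t=grab('top')
a=cv2.resize(im[95:195,200:310],(550,500),interpolation=cv2.INTER_CUBIC)
for i in range(1,11): cv2.putText(a,str(200+10*i),(50*i-12,10),0,.35,(0,0,255),1);cv2.putText(a,str(95+10*i),(0,50*i+4),0,.35,(0,0,255),1)
b=cv2.rotate(cv2.resize(t['pixels'][165:225,130:300],(510,180),interpolation=cv2.INTER_CUBIC),cv2.ROTATE_90_CLOCKWISE)
b=cv2.copyMakeBorder(b,0,90,0,0,cv2.BORDER_CONSTANT)[:500]
cv2.imwrite('pics/c2.png',np.hstack([a,b[:500]]))
```

```text
(no output)
```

View pics/c2.png

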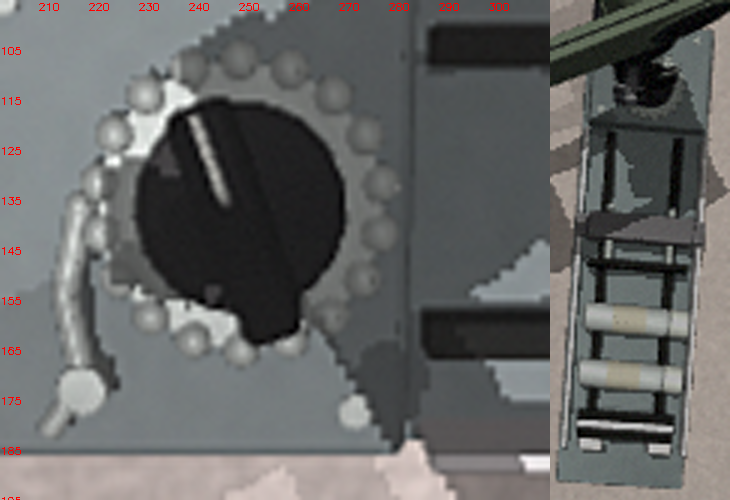

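Crop: the white index line runs along the bar from (238.6,118.4) to (245.2,135.6), and the tooth ring is centred near (248,136). The pawl is at left. In the top inset, both tubes and the chock lie across the rails in order. Working out the knob centre and bar angle.

Run:
```python
from h import *
f=grab('wrist')
c=ray(f,248.2,136,58);print('ring centre',c.round(1),totray(c))
a,b=ray(f,245.2,135.6,98),ray(f,238.6,118.4,98);d=b-a;print('mark',a.round(1),b.round(1),totray(a),totray(b),'deg',np.degrees(np.arctan2(d[1],d[0])))
a,b=ray(f,241.6,116,98),ray(f,254.4,162,98);print('bar ends',a.round(1),b.round(1),((a+b)/2).round(1),totray((a+b)/2),np.linalg.norm(a-b))
```

```text
ring centre [581.1 352.5  58. ] [  0.9 249.7]
mark [585.3 353.9  98. ] [602.2 359.   98. ] [  5.  251.4] [ 21.6 257.6] deg 16.85221985422321
bar ends [604.3 355.9  98. ] [558.3 346.6  98. ] [581.3 351.3  98. ] [  1.2 248.5] 46.94824378079715
```

Emit:
{"method": "play_rows", "body": {
  "targets": [
    {"gripper": 0.04,"dp": [0,0,0],"turn": [0,0,0.1454]},
    {"gripper": 0.04,"dp": [0,0,0],"turn": [0,0,0.1454]},
    {"gripper": 0.04,"dp": [0,0,0],"turn": [0,0,0.1454]},
    {"gripper": 0.04,"dp": [0,0,0],"turn": [0,0,0.1454]},
    {"gripper": 0.04,"dp": [0,0,0],"turn": [0,0,0.1454]},
    {"gripper": 0.04,"dp": [0,0,0],"turn": [0,0,0.1454]},
    {"gripper": 0.04,"dp": [0,0,0],"turn": [0,0,0.1454]},
    {"gripper": 0.04,"dp": [0,0,0],"turn": [0,0,0.1454]}
  ]
}}

```text
time: 22.45
eef_pos: [545.6, 343.5, 202.0]
orientation: [2.675, 1.647, -0.0]
wrist_force: [-0.1, 0.5, 0.2]
gripper_width: 40.0
grip_force: 0.0
```

Emit:
{"method": "play_rows", "body": {
  "targets": [
    {"gripper": 0.04,"dp": [0,0,0],"turn": [0,0,0.1454]},
    {"gripper": 0.04,"dp": [0,0,0],"turn": [0,0,0.1454]},
    {"gripper": 0.04,"dp": [0,0,0],"turn": [0,0,0.1454]},
    {"gripper": 0.04,"dp": [0,0,0],"turn": [0,0,0.1454]},
    {"gripper": 0.04,"dp": [0,0,0],"turn": [0,0,0.1454]},
    {"gripper": 0.04,"dp": [0,0,0],"turn": [0,0,0.1454]},
    {"gripper": 0.04,"dp": [0,0,0],"turn": [0,0,0.1454]},
    {"gripper": 0.04,"dp": [0,0,0],"turn": [0,0,0.1454]}
  ]
}}

```text
time: 23.25
eef_pos: [545.6, 343.6, 202.0]
orientation: [1.33, 2.846, -0.0]
wrist_force: [0.2, -0.4, 0.2]
gripper_width: 39.6
grip_force: 0.0
```

Emit:
{"method": "play_rows", "body": {
  "targets": [
    {"gripper": 0.04,"dp": [0,0,0],"turn": [0,0,0.1454]},
    {"gripper": 0.04,"dp": [0,0,0],"turn": [0,0,0.1454]},
    {"gripper": 0.04,"dp": [0,0,0],"turn": [0,0,0.1454]},
    {"gripper": 0.04,"dp": [0,0,0],"turn": [0,0,0.1454]},
    {"gripper": 0.04,"dp": [0,0,0],"turn": [0,0,0.1454]},
    {"gripper": 0.04,"dp": [0,0,0],"turn": [0,0,0.1454]},
    {"gripper": 0.04,"dp": [0,0,0],"turn": [0,0,0.1454]},
    {"gripper": 0.04,"dp": [0,0,0],"turn": [0,0,0.1454]}
  ]
}}

```text
time: 24.05
eef_pos: [545.6, 343.6, 202.0]
orientation: [-0.452, 3.109, -0.0]
wrist_force: [0.3, 0.9, 0.4]
gripper_width: 39.7
grip_force: 0.0
```

Run:
```python
from h import *
from scipy.spatial.transform import Rotation as Ro
s=arm.observe();X=Ro.from_rotvec(s['orientation']).as_matrix()[:,0];print(s['eef_pos'],np.degrees(np.arctan2(X[1],X[0])),s['joints'])
```

```text
[545.64138909 343.56941551 201.97150333] -163.47175221609558 [ 4.27915369e-01  3.50412023e-01  1.35267739e+00 -1.06506695e-04
  1.43850736e+00 -1.43133925e+00]
```

Emit:
{"method": "play_rows", "body": {
  "targets": [
    {"gripper": 0.04,"dp": [0.035,0.008,0],"turn": [0,0,0]},
    {"gripper": 0.04,"dp": [0,0,-0.05],"turn": [0,0,0]},
    {"gripper": 0.04,"dp": [0,0,-0.05],"turn": [0,0,0]},
    {"gripper": 0.04,"dp": [0,0,-0.03],"turn": [0,0,0]},
    {"gripper": 0.04,"dp": [0,0,-0.015],"turn": [0,0,0]},
    {"gripper": 0.04,"dp": [0,0,0],"turn": [0,0,0]}
  ]
}}

```text
time: 24.65
eef_pos: [578.5, 351.2, 54.1]
orientation: [0.443, -3.105, 0.002]
wrist_force: [-0.2, -0.3, -0.5]
gripper_width: 40.1
grip_force: 0.0
```

Emit:
{"method": "play_rows", "body": {
  "targets": [
    {"gripper": 0.04,"dp": [0,0,-0.01],"turn": [0,0,0]},
    {"gripper": 0.04,"dp": [0,0,-0.005],"turn": [0,0,0]},
    {"gripper": 0.04,"dp": [0,0,0],"turn": [0,0,0]}
  ]
}}

```text
time: 24.95
eef_pos: [580.7, 353.3, 42.8]
orientation: [-0.446, 3.108, 0.001]
wrist_force: [-1.2, -0.3, -0.0]
gripper_width: 40.0
grip_force: 0.0
```

Emit:
{"method": "play_rows", "body": {
  "squeeze": 60,
  "targets": [
    {"gripper": 0.0,"dp": [0,0,0],"turn": [0,0,0]},
    {"gripper": 0.0,"dp": [0,0,0],"turn": [0,0,0]},
    {"gripper": 0.0,"dp": [0,0,0],"turn": [0,0,0]},
    {"gripper": 0.0,"dp": [0,0,0],"turn": [0,0,0]},
    {"gripper": 0.0,"dp": [0,0,0],"turn": [0,0,0]}
  ]
}}

```text
time: 25.45
eef_pos: [580.6, 354.5, 43.3]
orientation: [-0.446, 3.108, 0.003]
wrist_force: [-2.4, 3.9, 5.8]
gripper_width: 11.5
grip_force: 62.4
```

Emit:
{"method": "play_rows", "body": {
  "targets": [
    {"gripper": 0.0,"dp": [0,0.001,0],"turn": [0,0,-0.1309]},
    {"gripper": 0.0,"dp": [0,0,0],"turn": [0,0,-0.1309]},
    {"gripper": 0.0,"dp": [0,0,0],"turn": [0,0,-0.1309]},
    {"gripper": 0.0,"dp": [0,0,0],"turn": [0,0,-0.1309]},
    {"gripper": 0.0,"dp": [0,0,0],"turn": [0,0,-0.1309]},
    {"gripper": 0.0,"dp": [0,0,0],"turn": [0,0,-0.1309]},
    {"gripper": 0.0,"dp": [0,0,0],"turn": [0,0,-0.1309]},
    {"gripper": 0.0,"dp": [0,0,0],"turn": [0,0,-0.1309]}
  ]
}}

```text
time: 26.25
eef_pos: [580.4, 354.5, 43.3]
orientation: [1.176, 2.913, 0.001]
wrist_force: [-4.4, 2.0, 6.9]
gripper_width: 11.5
grip_force: 62.7
```

```bash
cat > st.py <<'E'
from h import *
from scipy.spatial.transform import Rotation as Ro
s=arm.observe();X=Ro.from_rotvec(s['orientation']).as_matrix()[:,0];print(s['eef_pos'].round(1),np.degrees(np.arctan2(X[1],X[0]))%360,s['joints'][5],s['ft_torque'].round(2),s['wrist_force'].round(1),s['grip_force'],s['gripper_width'])
f=grab('top');im=f['pixels'];g=cv2.cvtColor(im,cv2.COLOR_BGR2GRAY)
# row profile along the middle line at z=64, tray y from -140 to 170
for z in (60,):
  row=[]
  for y in range(-130,150,4):
    P=O+y*ey;u,v=proj(f,(P[0],P[1],z));row.append(int(cv2.getRectSubPix(g,(1,5),(u,v)).mean()))
  print(' '.join(f'{y}:{r}' for y,r in zip(range(-130,150,4),row)))
E
python3 st.py
```

```text
[580.4 354.5  43.3] 136.0319397622815 -0.38224146220506966 [0.21 0.71 0.29] [-4.4  2.   6.9] 62.68779158592224 11.496750031701096
-130:108 -126:110 -122:75 -118:30 -114:20 -110:38 -106:158 -102:173 -98:20 -94:20 -90:36 -86:102 -82:110 -78:109 -74:111 -70:96 -66:80 -62:127 -58:149 -54:158 -50:158 -46:156 -42:140 -38:105 -34:104 -30:109 -26:108 -22:109 -18:111 -14:102 -10:59 -6:96 -2:136 2:151 6:157 10:158 14:153 18:135 22:73 26:59 30:15 34:24 38:49 42:113 46:108 50:77 54:60 58:31 62:81 66:94 70:93 74:92 78:92 82:90 86:83 90:110 94:109 98:109 102:110 106:110 110:100 114:85 118:61 122:62 126:62 130:63 134:63 138:69 142:80 146:102
```

The carriage follows: pad now at tray y≈30. Continuing.

Emit:
{"method": "play_rows", "body": {
  "targets": [
    {"gripper": 0.0,"dp": [0,0,0],"turn": [0,0,-0.1309]},
    {"gripper": 0.0,"dp": [0,0,0],"turn": [0,0,-0.1309]},
    {"gripper": 0.0,"dp": [0,0,0],"turn": [0,0,-0.1309]},
    {"gripper": 0.0,"dp": [0,0,0],"turn": [0,0,-0.1309]},
    {"gripper": 0.0,"dp": [0,0,0],"turn": [0,0,-0.1309]},
    {"gripper": 0.0,"dp": [0,0,0],"turn": [0,0,-0.1309]},
    {"gripper": 0.0,"dp": [0,0,0],"turn": [0,0,-0.1309]},
    {"gripper": 0.0,"dp": [0,0,0],"turn": [0,0,-0.1309]}
  ]
}}

```text
time: 27.1
eef_pos: [580.3, 354.5, 43.3]
orientation: [-2.475, -1.935, -0.001]
wrist_force: [-4.3, 2.0, 7.5]
gripper_width: 11.5
grip_force: 62.7
```

```bash
python3 st.py
```

```text
[580.3 354.5  43.3] 76.02658780880688 0.6649668132026877 [0.34 0.77 0.31] [-4.3  2.   7.5] 62.69786596298218 11.463841142084034
-130:108 -126:110 -122:75 -118:27 -114:20 -110:38 -106:158 -102:174 -98:21 -94:20 -90:35 -86:102 -82:111 -78:111 -74:111 -70:95 -66:80 -62:126 -58:150 -54:158 -50:158 -46:157 -42:140 -38:105 -34:64 -30:65 -26:124 -22:147 -18:157 -14:165 -10:158 -6:144 -2:112 2:10 6:30 10:89 14:113 18:99 22:67 26:52 30:50 34:96 38:93 42:93 46:92 50:91 54:91 58:83 62:109 66:109 70:108 74:110 78:109 82:110 86:109 90:109 94:109 98:109 102:111 106:110 110:100 114:85 118:60 122:62 126:62 130:62 134:63 138:69 142:80 146:102
```

Emit:
{"method": "play_rows", "body": {
  "targets": [
    {"gripper": 0.0,"dp": [0,0,0],"turn": [0,0,-0.1309]},
    {"gripper": 0.0,"dp": [0,0,0],"turn": [0,0,-0.1309]},
    {"gripper": 0.0,"dp": [0,0,0],"turn": [0,0,-0.1309]},
    {"gripper": 0.0,"dp": [0,0,0],"turn": [0,0,-0.1309]},
    {"gripper": 0.0,"dp": [0,0,0],"turn": [0,0,-0.1309]},
    {"gripper": 0.0,"dp": [0,0,0],"turn": [0,0,-0.1309]},
    {"gripper": 0.0,"dp": [0,0,0],"turn": [0,0,-0.1309]},
    {"gripper": 0.0,"dp": [0,0,0],"turn": [0,0,-0.1309]}
  ]
}}

```text
time: 27.95
eef_pos: [580.3, 354.7, 43.3]
orientation: [-3.11, -0.438, -0.001]
wrist_force: [-3.9, 2.0, 7.1]
gripper_width: 11.5
grip_force: 62.7
```

```bash
python3 st.py
```

```text
[580.3 354.7  43.3] 16.022882727349142 1.7121300087187086 [0.49 0.74 0.31] [-3.9  2.   7.1] 62.68045663833618 11.521568403012708
-130:108 -126:109 -122:75 -118:26 -114:20 -110:39 -106:159 -102:173 -98:19 -94:19 -90:33 -86:115 -82:142 -78:155 -74:165 -70:160 -66:147 -62:122 -58:75 -54:129 -50:150 -46:162 -42:163 -38:155 -34:139 -30:61 -26:19 -22:42 -18:99 -14:111 -10:89 -6:59 -2:38 2:82 6:94 10:93 14:92 18:93 22:92 26:72 30:111 34:108 38:108 42:109 46:108 50:109 54:110 58:110 62:109 66:108 70:109 74:109 78:109 82:109 86:108 90:108 94:109 98:110 102:109 106:110 110:98 114:86 118:60 122:61 126:62 130:62 134:63 138:68 142:81 146:102
```

Emit:
{"method": "play_rows", "body": {
  "targets": [
    {"gripper": 0.0,"dp": [0,0,0],"turn": [0,0,-0.0873]},
    {"gripper": 0.0,"dp": [0,0,0],"turn": [0,0,-0.0873]},
    {"gripper": 0.0,"dp": [0,0,0],"turn": [0,0,-0.0873]},
    {"gripper": 0.0,"dp": [0,0,0],"turn": [0,0,-0.087]},
    {"gripper": 0.0,"dp": [0,0,0],"turn": [0,0,0]},
    {"gripper": 0.0,"dp": [0,0,0],"turn": [0,0,0]}
  ]
}}

```text
time: 28.6
eef_pos: [580.4, 354.7, 43.3]
orientation: [-3.139, 0.1, -0.001]
wrist_force: [-3.2, 1.8, 7.1]
gripper_width: 11.4
grip_force: 62.5
```

```bash
python3 st.py
```

```text
[580.4 354.7  43.3] 356.335192807147 2.05575272345544 [0.36 0.48 0.05] [-3.2  1.8  7.1] 62.52511739730835 11.446910029636486
-130:108 -126:109 -122:74 -118:24 -114:19 -110:43 -106:159 -102:174 -98:18 -94:20 -90:36 -86:122 -82:145 -78:157 -74:165 -70:156 -66:144 -62:117 -58:83 -54:133 -50:153 -46:161 -42:162 -38:153 -34:135 -30:36 -26:22 -22:49 -18:63 -14:56 -10:59 -6:92 -2:92 2:92 6:92 10:93 14:90 18:82 22:111 26:109 30:109 34:108 38:109 42:109 46:109 50:108 54:109 58:108 62:108 66:109 70:109 74:108 78:109 82:108 86:108 90:109 94:109 98:109 102:110 106:110 110:99 114:86 118:60 122:62 126:62 130:62 134:63 138:68 142:80 146:102
```

The row is tight, with the carriage one click in on the spring and the wheel sitting in its tooth (torque ≈ 0). Releasing and lifting off.

Emit:
{"method": "play_rows", "body": {
  "targets": [
    {"gripper": 0.04,"dp": [0,0,0],"turn": [0,0,0]},
    {"gripper": 0.04,"dp": [0,0,0],"turn": [0,0,0]},
    {"gripper": 0.04,"dp": [0,0,0],"turn": [0,0,0]},
    {"gripper": 0.04,"dp": [0,0,0.02],"turn": [0,0,0]},
    {"gripper": 0.04,"dp": [0,0,0.04],"turn": [0,0,0]},
    {"gripper": 0.04,"dp": [0,0,0.05],"turn": [0,0,0]},
    {"gripper": 0.04,"dp": [-0.035,-0.009,0.05],"turn": [0,0,0]},
    {"gripper": 0.04,"dp": [0,0,0],"turn": [0,0,0]}
  ]
}}

```text
time: 29.45
eef_pos: [554.3, 348.4, 201.2]
orientation: [-3.134, 0.1, -0.019]
wrist_force: [0.4, 0.6, 1.0]
gripper_width: 39.9
grip_force: 0.0
```

```bash
python3 st.py
python3 - <<'E'
from h import *
f=grab('wrist','w13.png');im=f['pixels'];g=cv2.cvtColor(im,cv2.COLOR_BGR2GRAY)
# white index line on the black bar top
C=O+250*ey;u,v=proj(f,(C[0],C[1],98));m=np.zeros_like(g);cv2.circle(m,(int(u),int(v)),24,255,-1)
m[(g<90)]=0
for c in cv2.findContours(m,cv2.RETR_EXTERNAL,cv2.CHAIN_APPROX_NONE)[0]:
    if len(c)<8: continue
    q=cv2.minAreaRect(c);P=np.array([ray(f,*p,98)[:2] for p in cv2.boxPoints(q)]);e=[P[1]-P[0],P[2]-P[1]];l=max(e,key=np.linalg.norm)
    print(np.round(q[0]),totray(P.mean(0)),[round(np.linalg.norm(x),1) for x in e],np.degrees(np.arctan2(l[1],l[0]))%180)
# tube x-centres from top view at tray y -75,-45
t=grab('top');g=cv2.cvtColor(t['pixels'],cv2.COLOR_BGR2GRAY)
for y in(-105,-75,-45):
    r=[]
    for x in range(-70,71,4):
        P=O+x*ex+y*ey;r.append(int(cv2.getRectSubPix(g,(3,1),proj(t,(P[0],P[1],58))).mean()))
    print(y,r)
E
```

```text
[554.3 348.4 201.2] 356.35908661480846 2.0635148221667388 [ 0.08  0.01 -0.01] [0.4 0.6 1. ] 0.0 39.92983571498572
-130:108 -126:109 -122:75 -118:27 -114:20 -110:41 -106:160 -102:174 -98:16 -94:21 -90:36 -86:122 -82:145 -78:158 -74:166 -70:157 -66:144 -62:116 -58:84 -54:134 -50:155 -46:162 -42:161 -38:154 -34:135 -30:35 -26:20 -22:49 -18:63 -14:57 -10:60 -6:93 -2:93 2:92 6:92 10:93 14:91 18:81 22:111 26:109 30:109 34:109 38:109 42:109 46:109 50:109 54:111 58:110 62:108 66:109 70:109 74:110 78:109 82:108 86:108 90:110 94:110 98:85 102:60 106:63 110:62 114:63 118:62 122:62 126:82 130:113 134:113 138:87 142:69 146:61
[260. 169.] [-18.4 242. ] [np.float64(10.2), np.float64(6.8)] 105.02975582375818
[250. 164.] [-14.3 251.8] [np.float64(2.0), np.float64(17.3)] 175.94171322829942
[235. 164.] [-13.4 266.4] [np.float64(6.5), np.float64(22.3)] 45.74570929178543
[228. 144.] [  6.3 272.9] [np.float64(6.0), np.float64(0.7)] 160.7664016318026
[271. 151.] [ -0.9 230.7] [np.float64(28.8), np.float64(7.0)] 167.7158237898327
-105 [106, 131, 129, 100, 104, 128, 141, 144, 150, 144, 141, 146, 137, 138, 144, 139, 140, 141, 142, 149, 140, 142, 145, 138, 139, 144, 141, 139, 141, 138, 75, 94, 85, 165, 138, 153]
-75 [113, 145, 127, 75, 136, 170, 171, 170, 170, 170, 170, 148, 160, 163, 162, 162, 162, 161, 161, 159, 165, 171, 169, 166, 170, 163, 119, 176, 176, 176, 175, 134, 94, 148, 153, 151]
-45 [133, 137, 97, 88, 110, 155, 174, 172, 172, 172, 172, 171, 164, 160, 160, 160, 162, 161, 161, 161, 162, 174, 173, 171, 170, 168, 139, 153, 175, 176, 177, 171, 87, 161, 134, 157]
```

```bash
python3 -c "
from cell import finish_job
print(finish_job())"
```

```text
the job is handed in; nothing more can be done
None
```

The job is handed in at about 30 s of the 210 s: the chock sits against the end stop, both tubes from the mat lie square across the rails, and the knob is at 18 clicks in its tooth. By the camera the pad is pushed back about 10 mm, and the dish, plate, bottle and red tube were not touched; `finish_job()` returned no verdict.

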